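# Put the dried baby toys away in the tilt-out bin

### The job

Put the baby's dried toys away in the cream tilt-out bin. With the bin tilted out, empty the two drying trays one after the other, the front one first: slide the tray along the T-track and off its open end, tip its wooden toys into the bin and stand the empty tray upright on the draining mat before taking the next. The toys lying on the mat go into the bin too, whenever it suits you; finish with every toy in the bin, both trays standing on the mat and the bin pushed fully shut, and leave the cup, the dish and the jar alone.

Things in the scene. Friction and masses are not known exactly. Their poses are not given: they have to be found in the camera images.
- bin (a joint): tilt angle of the cream plastic tilt-out bin in its housing, rad: 0 shut, 0.80 fully tilted out (stop). Its hinges are stiff (about 0.6 N m of friction), so it stays wherever it is left; it takes roughly 4 to 8 N at the pull bar to move it.
- bin_hinge (a point): hinge axis of the bin, middle of its lower front edge, 12 mm above the shelf. Frame turns with the bin: y along the axis; bin shut: x level into the housing, z up; opening swings the top towards -x and down. Bin: 216 mm along y; front panel 148 mm high at x = 0; floor to x = 100 mm; back wall slants from there to x = 135 mm, 100 mm up; open top, walls 4 to 5 mm.
- bin_handle (a point): centre of the bin's raised pull bar: level steel bar 10 mm thick, 120 mm long along y, on a slanting foot at each end (middle 90 mm free to pinch or hook from above); in the bin's frame 35 mm in front (-x) of the front panel and 162 mm above the hinge, so 14 mm above the panel's top edge; axes as bin_hinge. 174 mm above the shelf with the bin shut, about 100 mm with it fully out.
- bin_in (a point): a point on the upper face of the bin's floor, midway along y (60 mm to +x of the hinge, 5 mm above it); same axes as bin_hinge.
- bin_unit: the bin's fixed cream plastic housing, 165 mm deep (x from 0 to +165 mm), 235 mm wide along y, 190 mm high, open to the front (-x, roughly towards the robot). Origin on the shelf at the middle of its front edge. It may stand on the left or on the right.
- track: fixed aluminium T-track (channel, slot upward) lying along its local x from -70 mm (open end, roughly towards the robot) to +170 mm (black end cap); 64 mm wide, 22 mm high; slot 20 mm wide between lips 5 mm thick, cavity below 52 mm wide, 12 mm high. Two drying trays ride in it, one behind the other. Origin on the shelf, on the centre line. May lie on the left or on the right.
- track_end (a point): middle of the track's open end, at the height of the upper face of its lips (22 mm above the shelf), local x = -70 mm of the track.
- front_handle (a point): centre of the wooden handle bar of the front (nearer the open end) drying tray: 16 mm thick along the tray's x, 18 mm high, 98 mm free length along its y, 94 mm above the inner floor, midway along x. White tray, 0.2 kg, 84 mm (x) by 110 mm (y), walls 42 mm high on three sides; the -x end has only a 5 mm ramp, over which toys pour out when it is tilted 60 degrees or more.
- front_foot (a point): centre of the underside of the front tray's steel T-foot (50 mm along x, 44 mm wide, 6 mm thick, stem 15 mm wide), 112 mm below its handle bar; same axes. On the track the tray's x is the track's x, this point is 9 mm above the shelf, play 2 to 3 mm; free only once this point is over 25 mm beyond track_end. Off the track the tray stands on this foot.
- rear_handle (a point): centre of the wooden handle bar of the rear (farther from the open end) drying tray: 16 mm thick along the tray's x, 18 mm high, 98 mm free length along its y, 94 mm above the inner floor, midway along x. White tray, 0.2 kg, 84 mm (x) by 110 mm (y), walls 42 mm high on three sides; the -x end has only a 5 mm ramp, over which toys pour out when it is tilted 60 degrees or more.
- rear_foot (a point): centre of the underside of the rear tray's steel T-foot (50 mm along x, 44 mm wide, 6 mm thick, stem 15 mm wide), 112 mm below its handle bar; same axes. On the track the tray's x is the track's x, this point is 9 mm above the shelf, play 2 to 3 mm; free only once this point is over 25 mm beyond track_end. Off the track the tray stands on this foot.
- drum_mid (a point): one of the one or two small wooden toys in the front tray (absent in some starts): a cylinder 36 mm in diameter, 34 mm high; point at its centre.
- house_mid (a point): one of the one or two small wooden toys in the front tray (absent in some starts): a house 34 x 34 mm, 40 mm high, with a ridged roof; point at its centre.
- spool_mid (a point): one of the one or two small wooden toys in the rear tray (absent in some starts): a spool 36 mm in diameter (waist 24 mm), 36 mm high; point at its centre.
- arch_mid (a point): one of the one or two small wooden toys in the rear tray (absent in some starts): an arch block 36 x 30 mm, 34 mm high; point at its centre.
- ring_mid (a point): one of the two or three toys lying loose on the mat (absent in some starts); point: its centre, half-way up; local z up as it lies at the start. Red silicone teething ring, 64 mm outside, 38 mm inside, 15 mm thick, lying flat.
- turtle_mid (a point): one of the two or three toys lying loose on the mat (absent in some starts); point: its centre, half-way up; local z up as it lies at the start. Wooden turtle rattle, domed round shell 52 mm in diameter and 33 mm high, head sticking out 19 mm along its local +x.
- car_mid (a point): one of the two or three toys lying loose on the mat (absent in some starts); point: its centre, half-way up; local z up as it lies at the start. Wooden toy car 66 mm long (local x), 32 mm wide, 40 mm high; its wheels do not turn.
- mat: grey draining mat fixed to the shelf, 240 mm (x) by 200 mm (y), 3 mm thick; origin at the centre of its underside.
- cup: bystander: clear plastic cup, 68 mm across, 85 mm high, open side up; origin under its centre.
- dish: bystander: small white ceramic dish, 100 mm across, 28 mm high; origin under its centre.
- jar: bystander: glass jar with a wooden lid, 60 mm across, 90 mm high; origin under its centre.
There are look-alikes about, which are no part of the job. Leave any blue or green look-alike of the part that bears turtle_mid alone.

How it is judged:
On the way, in this order (a step that is already met when the one before it is completed fails the run):
1. the front tray is slid out of the open end of the T-track, still at track height (x of front_foot in the frame of track below -0.094 m and y of front_foot in the frame of track between -0.025 and 0.025 m and z of front_foot in the frame of track below 0.025 m).
2. the front tray is tipped (by more than 40 degrees) at the tilted-out bin (angle between front_handle's own z axis and vertical above 0.7 rad and value of joint bin above 0.4 rad and horizontal distance between front_handle and bin_in below 0.28 m), for 0.1 s.
3. with the front tray standing on the mat, the rear tray is slid out of the open end of the T-track, still at track height (x of rear_foot in the frame of track below -0.094 m and y of rear_foot in the frame of track between -0.025 and 0.025 m and z of rear_foot in the frame of track below 0.025 m and x of front_foot in the frame of mat between -0.105 and 0.105 m and y of front_foot in the frame of mat between -0.085 and 0.085 m and z of front_foot in the frame of mat between -0.002 and 0.009 m and angle between front_handle's own z axis and vertical below 0.12 rad).
4. the rear tray is tipped (by more than 40 degrees) at the tilted-out bin (angle between rear_handle's own z axis and vertical above 0.7 rad and value of joint bin above 0.4 rad and horizontal distance between rear_handle and bin_in below 0.28 m), for 0.1 s.
At the end, for the whole second after the job is handed in: every toy present lies inside the bin; the bin is shut to within 0.06 rad; both trays stand on their feet on the mat, each foot's centre within 105 mm (mat x) and 85 mm (mat y) of the mat's centre, on the mat to within 6 mm, and upright to within 0.12 rad (x of drum_mid in the frame of bin_in between -0.062 and 0.078 m and y of drum_mid in the frame of bin_in between -0.108 and 0.108 m and z of drum_mid in the frame of bin_in between -0.005 and 0.11 m and x of house_mid in the frame of bin_in between -0.062 and 0.078 m and y of house_mid in the frame of bin_in between -0.108 and 0.108 m and z of house_mid in the frame of bin_in between -0.005 and 0.11 m and x of spool_mid in the frame of bin_in between -0.062 and 0.078 m and y of spool_mid in the frame of bin_in between -0.108 and 0.108 m and z of spool_mid in the frame of bin_in between -0.005 and 0.11 m and x of arch_mid in the frame of bin_in between -0.062 and 0.078 m and y of arch_mid in the frame of bin_in between -0.108 and 0.108 m and z of arch_mid in the frame of bin_in between -0.005 and 0.11 m and x of ring_mid in the frame of bin_in between -0.062 and 0.078 m and y of ring_mid in the frame of bin_in between -0.108 and 0.108 m and z of ring_mid in the frame of bin_in between -0.005 and 0.11 m and x of turtle_mid in the frame of bin_in between -0.062 and 0.078 m and y of turtle_mid in the frame of bin_in between -0.108 and 0.108 m and z of turtle_mid in the frame of bin_in between -0.005 and 0.11 m and x of car_mid in the frame of bin_in between -0.062 and 0.078 m and y of car_mid in the frame of bin_in between -0.108 and 0.108 m and z of car_mid in the frame of bin_in between -0.005 and 0.11 m and x of front_foot in the frame of mat between -0.105 and 0.105 m and y of front_foot in the frame of mat between -0.085 and 0.085 m and z of front_foot in the frame of mat between -0.002 and 0.009 m and angle between each of front_handle, rear_handle's own z axis and vertical below 0.12 rad and x of rear_foot in the frame of mat between -0.105 and 0.105 m and y of rear_foot in the frame of mat between -0.085 and 0.085 m and z of rear_foot in the frame of mat between -0.002 and 0.009 m and value of joint bin below 0.06 rad); the robot touches nothing.
It fails at once if the cup is knocked or moved by more than 30 mm (distance of cup from where it was at the start of the episode above 0.03 m).
It fails at once if the dish is knocked or moved by more than 30 mm (distance of dish from where it was at the start of the episode above 0.03 m).
It fails at once if the jar is knocked or moved by more than 30 mm (distance of jar from where it was at the start of the episode above 0.03 m).
Of drum, house only 1 to 2 are there at a start; the rules pass over those that are not, and their reading is None.
Of spool, arch only 1 to 2 are there at a start; the rules pass over those that are not, and their reading is None.
Of ring, turtle, car only 2 to 3 are there at a start; the rules pass over those that are not, and their reading is None.
At some moment in a run one of ring, turtle, car may be knocked a few centimetres aside while the robot is not near it.
It also fails if it takes over 208 s, if anything falls off the work surface, if the arm or the gripper's body presses on something with over 40 N, if the wrist force passes 120 N, or if a joint passes its speed limit or range.

### The arm

A 7-joint arm with a two-finger parallel gripper is mounted at the origin on the work surface. World frame = base frame: x ahead of the robot, y to its left, z up, the work surface at z = 0. Lengths are in m, angles in rad, forces in N, time in s.
With the tool pointing down it reaches from about 0.4 to 0.875 m from the base axis. Payload 19.3 kg.
Tool frame: the origin (TCP) lies at the very end of the fingers, on their centre line; the grasp point (between the pads) lies 19 mm behind it; z points along the fingers, y is the direction in which the jaws open and shut (so a half turn about z gives the same grasp; the last joint's range is limited). The gripper opens to 85 mm and grips with 20 to 120 N. Pads are 22 mm wide; open, the fingers measure 114 mm over their backs; the gripper's body (76 mm by 85 mm) begins 54 mm behind the grasp point. The pads swing forward as they close: fully open they stand 13 mm farther back than shut.
Start: joints at [1.154, 0.521, -0.036, 1.599, 0.021, 1.021, -0.113], TCP at [0.212, -0.588, 0.231] pointing down, gripper open.
Joint ranges: [-2.91, 2.91], [-0.3, 2.13], [-1.5, 1.42], [0.17, 2.43], [-1.26, 4.41], [0.16, 1.93], [-2.52, 2.52]. Speed limits (rad/s): [1.89, 1.89, 2.39, 2.39, 3.01, 3.01, 3.01].

### API

Orientations are given as [roll, pitch, yaw] about the fixed x, y, z axes, in that order (R = Rz(yaw) Ry(pitch) Rx(roll)).
In Python, from workcell import bot, vision, job_done gives the robot as it stands.
- The arm moves only by the tool arm_command, never from a script. Its arguments are lists of equal length, an entry for each row: "gripper": the finger opening in cm, from 0 to 8.54; "slide": the shift along the tool's x, y, z in cm, a list of three; "turn": the turn, a rotation vector about the tool's x, y, z in degrees, a list of three. A call has 1 to 5 rows; each row is the pose to reach, as a shift and turn from the pose commanded when the call began, along the tool's axes at that moment; what a row does not reach only later rows make up. A row lasts 1/8 s, in which the tool goes at most 62.5 mm and 10.7 degrees, less where a joint would pass 70% of its speed; a pose out of reach is approached as far as the arm can. A call with a gripper value outside its range is refused whole. The fingers move at their own pace and stop on an object; "force" is the grip in N (left out, the last holds). Time passes only in rows, so rows that repeat a pose let the fingers close. It gives the time, the measured TCP pose, the force and the opening at its end, in the units of the state.
- bot.observe(): the state, without advancing time (a new reading comes with each control period).
- vision.grab_frame(name): name is "side" or "top" or "wrist"; returns the picture (480x640x3 uint8, blue, green, red); there is no depth.
- vision.camera_model(name): a dict with "mtx" (3x3 intrinsics, pixels), "T" (4x4, takes a point from camera to world coordinates). Camera axes: x right, y down, z forward; pixel columns grow to the right and rows downward; lengths in m; the calibration is good to about 2 mm. The wrist camera is an equidistant fisheye: a pixel r from the principal point sees the ray r / f radians off the axis. A picture is of the moment at which its call begins: read the wrist's pose just before it. camera_model takes no time and is no camera call; for the wrist camera it gives the pose at the moment of the call.
- job_done(): hands the job in, once; it reports no verdict.
The state is a dict: "clock": time; "qpos": joint angles; "qd": joint speeds; "joint_efforts": joint torques, N m; "position": TCP position; "tool_rot": TCP orientation; "force": force on the tool from outside, world axes, zero at the start; "moment": the same for the moment, N m; "grip_width": finger opening in m.
Only numpy, scipy, OpenCV 4.12 (cv2) and the standard library are available. Lean on these libraries where they do the work, as an engineer would, in place of code of your own. Each camera call takes 0.05 s, during which the arm holds its last target. There are 200 camera calls.

## Working session

There is one attempt and no reset: what is moved stays moved. The work goes in short steps, Python scripts to look and compute and a tool call to move; the robot and the scene stay as the last step left them, time stands still between calls to the robot, and variables do not carry over. Pictures are saved under pics/ and viewed, about 12 in all and at most 16, crops included, and the job is handed in when it is done.

Besides the shell and the picture viewer there is one more tool, called as name(argument=value, ...) on one line, values as JSON. arm_command: Moves the arm, as the interface text tells. Its arguments: {"type":"object","properties":{"gripper":{"type":"array","items":{"type":"number"}},"slide":{"type":"array","items":{"type":"array","items":{"type":"number"}}},"turn":{"type":"array","items":{"type":"array","items":{"type":"number"}}},"force":{"type":"number"}},"required":["gripper","slide","turn"]}

```bash
ls; mkdir -p pics; python3 - <<'E'
from workcell import bot, vision
import cv2
s=bot.observe(); print({k:s[k] for k in ('clock','position','tool_rot','force','grip_width')})
for n in('top','side'):
    cv2.imwrite(f'pics/{n}0.png',vision.grab_frame(n)); m=vision.camera_model(n); print(m['mtx'],m['T'])
E
```

```text
pics
{'clock': 0.0, 'position': array([ 0.21223128, -0.58748389,  0.23071065]), 'tool_rot': array([-3.14040514e+00,  9.29476177e-05,  3.46720675e-01]), 'force': array([ 0.59966804, -0.1446952 ,  0.06146203]), 'grip_width': 0.08540290033115924}
[[439.42906699   0.         316.25233739]
 [  0.         439.42906699 231.03742155]
 [  0.           0.           1.        ]] [[-0.10392176 -0.96677518  0.23355089  0.39933985]
 [-0.99457699  0.10198529 -0.02038678  0.0121526 ]
 [-0.00410932 -0.23440297 -0.97213083  0.85575142]
 [ 0.          0.          0.          1.        ]]
[[489.19870077   0.         317.27376792]
 [  0.         489.19870077 242.53699684]
 [  0.           0.           1.        ]] [[ 0.74134002 -0.47097169  0.478122    0.17901538]
 [-0.67093836 -0.50308706  0.54474317 -0.41568755]
 [-0.01602162 -0.72463031 -0.68895154  0.65628911]
 [ 0.          0.          0.          1.        ]]
```

View pics/top0.png

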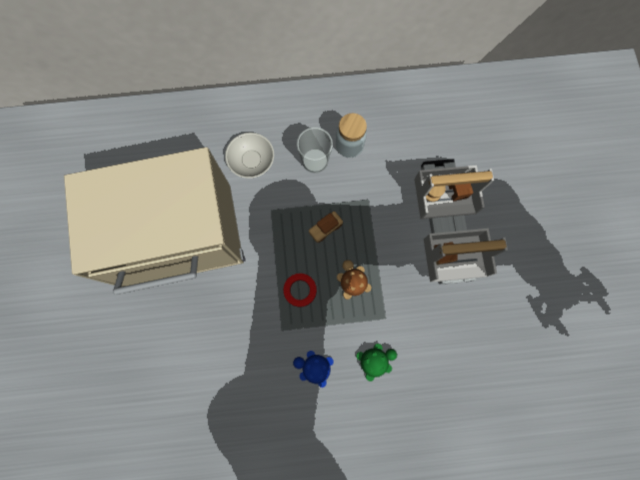

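View pics/side0.png

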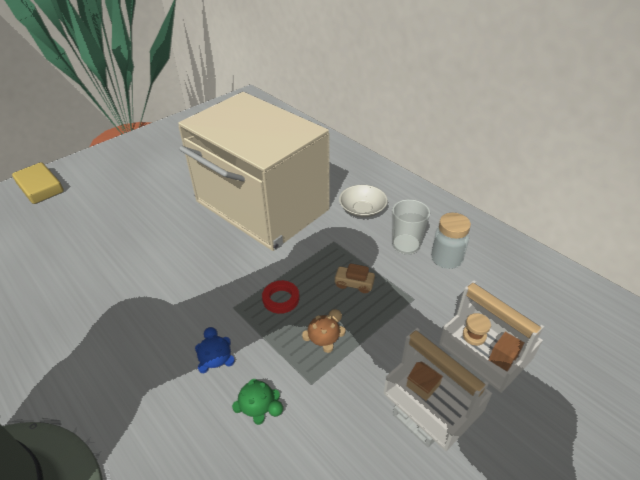

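Top: bin left, shut, its bar from (115,288) to (197,274). Mat corners are (272,210), (369,200), (384,318), (282,329), with car (325,226), ring (300,290) and brown turtle (355,282). The blue turtle (316,369) and green one (376,362) are look-alikes. Trays are on the right, handles (443,249)-(506,243) in front and (431,180)-(493,176) behind. The front tray holds the house, the rear one spool and arch.

```bash
cat > h.py <<'E'
import numpy as np, cv2
from workcell import bot, vision
from scipy.spatial.transform import Rotation as R
def ray(cam,u,v,m=None):
    m=m or vision.camera_model(cam); K=m['mtx']; T=m['T']
    x=(u-K[0,2])/K[0,0]; y=(v-K[1,2])/K[1,1]
    if cam=='wrist':
        r=np.hypot(x,y); d=np.array([x/r*np.sin(r),y/r*np.sin(r),np.cos(r)]) if r>0 else np.array([0,0,1.])
    else: d=np.array([x,y,1.])
    return T[:3,3],T[:3,:3]@d
def pt(cam,u,v,z,m=None):
    o,d=ray(cam,u,v,m); return o+d*(z-o[2])/d[2]
def pix(cam,p,m=None):
    m=m or vision.camera_model(cam); K=m['mtx']; q=np.linalg.inv(m['T'])@np.r_[p,1]
    if cam=='wrist':
        th=np.arctan2(np.hypot(q[0],q[1]),q[2]); n=np.hypot(q[0],q[1]); a=np.array([q[0],q[1]])/n*th
    else: a=q[:2]/q[2]
    return a*K[0,0]+K[:2,2]
def tri(c1,p1,c2,p2):
    o1,d1=ray(c1,*p1);o2,d2=ray(c2,*p2)
    s=np.linalg.lstsq(np.c_[d1,-d2],o2-o1,rcond=None)[0]
    a,b=o1+d1*s[0],o2+d2*s[1]; return (a+b)/2,np.linalg.norm(a-b)
def to(p,yaw=None,rpy=None,base=None):
    """slide (cm) and turn (deg) from current pose (or base=(p,Rot)) to TCP target"""
    if base is None:
        s=bot.observe(); p0=s['position']; r0=R.from_euler('xyz',s['tool_rot'])
    else: p0,r0=base
    r1=rpy if isinstance(rpy,R) else R.from_euler('xyz',rpy if rpy is not None else [np.pi,0,yaw])
    sl=r0.inv().apply(np.array(p)-p0)*100; tu=(r0.inv()*r1).as_rotvec(degrees=True)
    print('slide',sl.round(1),'turn',tu.round(1)); return (np.array(p),r1)
E
python3 - <<'E'
from h import *
def P(n,u,v,z): print(n,pt('top',u,v,z).round(3))
for q in((66,174),(208,151),(223,247),(73,273)):P('house',*q,.19)
for q in((115,288),(197,274)):P('bar',*q,.176)
for q in((272,210),(369,200),(384,318),(282,329)):P('mat',*q,.003)
for q in((443,247),(506,243)):P('fh',*q,.128)
for q in((431,180),(493,176)):P('rh',*q,.128)
P('trk',430,217,.022);P('trk',467,214,.022);P('trkend',457,282,.022);P('cap',438,160,.025)
P('cup',314,164,0);P('dish',250,160,0.0);P('jar',351,146,0)
P('turtle',355,282,.02);P('ring',300,290,.01);P('car',325,226,.025)
for n in('top','side'):
    print(cv2.imwrite(f'pics/{n}crop.png',cv2.resize(vision.grab_frame(n)[130:310,380:540] if n=='top' else vision.grab_frame(n)[280:460,380:560],None,fx=3.3,fy=3.3,interpolation=2)))
a=cv2.imread('pics/topcrop.png')[:590,:];b=cv2.imread('pics/sidecrop.png')[:590]
c=np.hstack([cv2.resize(a,None,fx=.73,fy=.73),cv2.resize(b,None,fx=.68,fy=.73)]);print(c.shape);cv2.imwrite('pics/c1.png',c[:600,:800])
E
```

```text
house [0.696 0.39  0.19 ]
house [0.711 0.16  0.19 ]
house [0.549 0.144 0.19 ]
house [0.533 0.374 0.19 ]
bar [0.505 0.317 0.176]
bar [0.514 0.19  0.176]
mat [0.657 0.079 0.003]
mat [ 0.657 -0.119  0.003]
mat [ 0.421 -0.116  0.003]
mat [0.421 0.079 0.003]
fh [ 0.524 -0.213  0.128]
fh [ 0.52  -0.32   0.128]
rh [ 0.645 -0.212  0.128]
rh [ 0.64  -0.322  0.128]
trk [ 0.604 -0.231  0.022]
trk [ 0.603 -0.304  0.022]
trkend [ 0.473 -0.26   0.022]
cap [ 0.72  -0.265  0.025]
cup [ 0.748 -0.016  0.   ]
dish [0.771 0.116 0.   ]
jar [ 0.78  -0.097  0.   ]
turtle [ 0.493 -0.068  0.02 ]
ring [0.49  0.038 0.01 ]
car [ 0.607 -0.023  0.025]
True
True
(431, 789, 3)
```

View pics/c1.png

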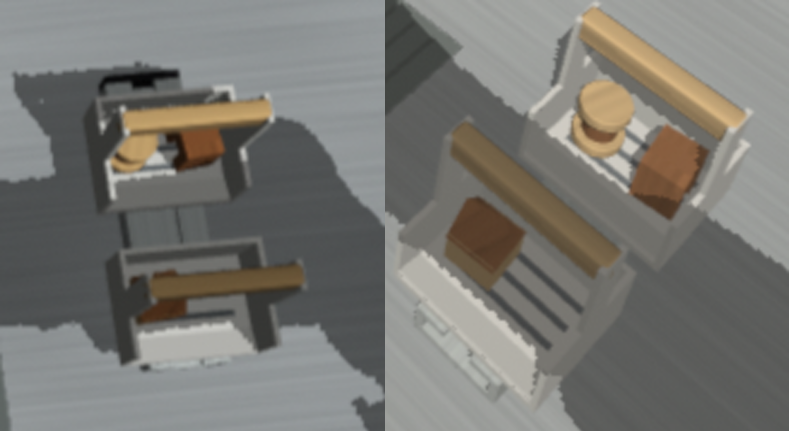

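Front tray: ramp end towards the robot, house inside. Rear tray: spool and arch. First I open the bin, then clear the loose toys, then do the trays.

```bash
python3 - <<'E'
from h import *
d=np.radians
b=to([.36,-.32,.27],d(45));b=to([.45,-.03,.28],d(70),base=b);b=to([.49,.25,.27],d(94.5),base=b)
E
```

```text
slide [ 23.  -20.2  -3.9] turn [ -0.   -0.  -25.1]
slide [ 26.9 -14.1  -1. ] turn [ -0.   0. -25.]
slide [27.7 -5.8  1. ] turn [  0.    0.  -24.5]
```

arm_command(gripper=[8.5,8.5,8.5,8.5,8.5], slide=[[23,-20.2,-3.9],[23,-20.2,-3.9],[23,-20.2,-3.9],[23,-20.2,-3.9],[23,-20.2,-3.9]], turn=[[0,0,-25],[0,0,-25],[0,0,-25],[0,0,-25],[0,0,-25]])

```text
clock: 0.82
position: [0.3607, -0.3177, 0.2707]
tool_rot: [3.141, 0.0, 0.783]
force: [0.6, -0.8, 0.7]
grip_width: 0.085
```

arm_command(gripper=[8.5,8.5,8.5,8.5,8.5], slide=[[26.9,-14.1,-1],[26.9,-14.1,-1],[26.9,-14.1,-1],[26.9,-14.1,-1],[26.9,-14.1,-1]], turn=[[0,0,-25],[0,0,-25],[0,0,-25],[0,0,-25],[0,0,-25]])

```text
clock: 1.45
position: [0.4515, -0.0278, 0.2806]
tool_rot: [3.141, -0.0, 1.22]
force: [0.5, -0.9, 1.7]
grip_width: 0.0852
```

arm_command(gripper=[2.2,2.2,2.2,2.2,2.2], slide=[[27.7,-5.8,1],[27.7,-5.8,1],[27.7,-5.8,1],[27.7,-5.8,1],[27.7,-5.8,1]], turn=[[0,0,-24.5],[0,0,-24.5],[0,0,-24.5],[0,0,-24.5],[0,0,-24.5]])

```text
clock: 2.08
position: [0.4916, 0.2533, 0.27]
tool_rot: [-3.141, -0.001, 1.65]
force: [-0.1, -1.1, 0.0]
grip_width: 0.0222
```

```bash
python3 - <<'E'
from h import *
s=bot.observe(); print({k:s[k] for k in ('clock','position','tool_rot','grip_width','qpos')})
m=vision.camera_model('wrist'); print(m); cv2.imwrite('pics/w1.png',vision.grab_frame('wrist'))
print(pix('wrist',[.507,.254,.176],m))
E
```

```text
{'clock': 2.075, 'position': array([0.49163373, 0.25332005, 0.26997431]), 'tool_rot': array([-3.14103690e+00, -9.43477353e-04,  1.64960460e+00]), 'grip_width': 0.022223276075042635, 'qpos': array([-0.0842938 ,  0.43388011, -0.67963834,  1.72114743,  0.3008118 ,
        1.093433  , -0.77968518])}
{'mtx': array([[371.64829954,   0.        , 317.69595279],
       [  0.        , 371.64829954, 240.43770905],
       [  0.        ,   0.        ,   1.        ]]), 'T': array([[ 0.99685989,  0.07644378,  0.02065684,  0.48619302],
       [ 0.07916486, -0.95612336, -0.28206567,  0.32416867],
       [-0.00181168,  0.28281525, -0.95917269,  0.41290369],
       [ 0.        ,  0.        ,  0.        ,  1.        ]])}
[341.11798788 242.9582543 ]
```

View pics/w1.png

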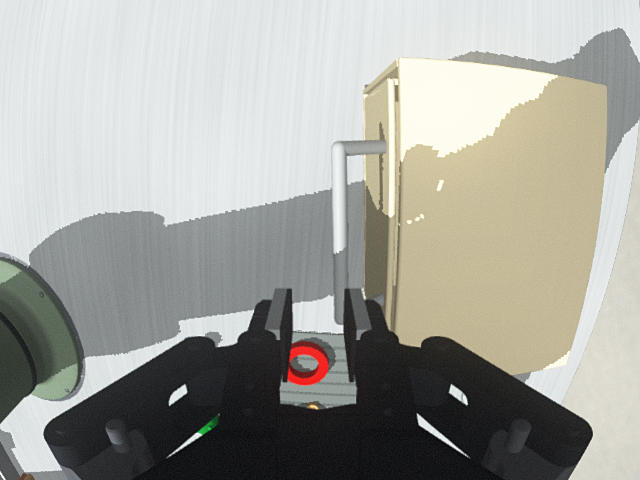

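Bar at column 340, where I predicted 341. So the bar centre is (0.507,0.254), and I go down over it and pull along the arc.

```bash
python3 - <<'E'
from h import *
d=np.radians; y=d(94.5)
b=to([.506,.254,.155],y);e=np.array([.997,.08]);H=np.array([.542,.257])
for t in(21,30,39,48,57.5):
    q=H+e*(-.1657*np.sin(d(t))-.009); to([*q,.012+.1657*np.cos(d(t))-.019],y,base=b)
E
```

```text
slide [-0.4  1.4 11.5] turn [-0.  -0.2  0.1]
slide [ 0.  -3.2  0.7] turn [0. 0. 0.]
slide [ 0.  -5.6  1.8] turn [0. 0. 0.]
slide [-0.  -7.7  3.3] turn [0. 0. 0.]
slide [-0.  -9.6  5.1] turn [0. 0. 0.]
slide [ -0.  -11.3   7.3] turn [0. 0. 0.]
```

arm_command(gripper=[2.2,2.2,2.2,2.2], slide=[[-0.2,1.4,2],[-0.2,1.4,7],[-0.2,1.4,11.5],[-0.2,1.4,11.5]], turn=[[0,0,0],[0,0,0],[0,0,0],[0,0,0]])

```text
clock: 2.62
position: [0.5049, 0.2483, 0.1531]
tool_rot: [-3.137, 0.002, 1.647]
force: [-0.0, 0.1, 1.5]
grip_width: 0.0222
```

arm_command(gripper=[2.2,2.2,2.2,2.2,2.2], slide=[[0,-1.5,0.1],[0,-2.4,0.4],[0,-3.2,0.7],[0,-4.4,1.2],[0,-5.6,1.8]], turn=[[0,0,0],[0,0,0],[0,0,0],[0,0,0],[0,0,0]])

```text
clock: 3.25
position: [0.4516, 0.2448, 0.1394]
tool_rot: [3.137, -0.0, 1.646]
force: [8.0, -4.2, -4.0]
grip_width: 0.0222
```

arm_command(gripper=[2.2,2.2,2.2,2.2,2.2], slide=[[0,-1.1,0.7],[0,-2.1,1.5],[0,-3.1,2.4],[0,-4,3.3],[0,-5,4.6]], turn=[[0,0,0],[0,0,0],[0,0,0],[0,0,0],[0,0,0]])

```text
clock: 3.88
position: [0.4017, 0.2414, 0.0928]
tool_rot: [3.138, -0.001, 1.646]
force: [7.6, -2.6, -0.3]
grip_width: 0.0217
```

arm_command(gripper=[2.2,2.2,2.2,2.2,2.2], slide=[[0,-0.4,0.5],[0,-0.6,0.9],[0,-0.6,0.9],[0,0.8,0.5],[0,0.8,-8]], turn=[[0,0,0],[0,0,0],[0,0,0],[0,0,0],[0,0,0]])

```text
clock: 4.5
position: [0.408, 0.2412, 0.1481]
tool_rot: [-3.136, 0.001, 1.647]
force: [0.4, -0.2, 2.0]
grip_width: 0.022
```

```bash
cat > mk.py <<'E'
from h import *
def shot(path):
    a=vision.grab_frame('top'); b=vision.grab_frame('side')
    a=cv2.resize(a,None,fx=.625,fy=.625);b=cv2.resize(b,None,fx=.625,fy=.625)
    cv2.imwrite(path,np.hstack([a,b]))
E
python3 - <<'E'
from mk import *
shot('pics/d1.png')
E
```

```text
(no output)
```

View pics/d1.png

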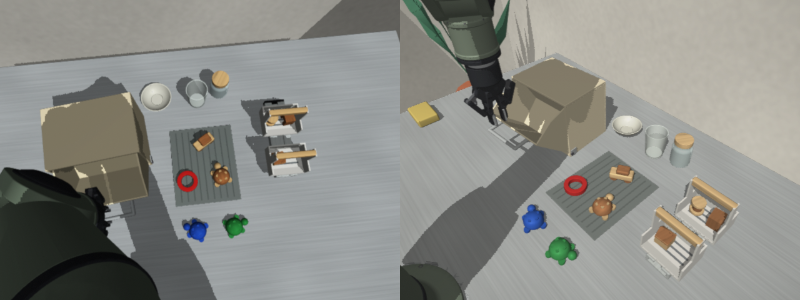

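```bash
python3 - <<'E'
from h import *
d=np.radians
b=to([.40,.20,.25],d(90));b=to([.53,-.09,.27],d(90),base=b)
E
```

```text
slide [-4.2 -1.3 -9.6] turn [ 0.3 -0.2  4.4]
slide [-29.  13.  -2.] turn [0. 0. 0.]
```

arm_command(gripper=[5,5,5], slide=[[-1,-1,-6],[-4,-1.3,-10.5],[-4,-1.3,-10.5]], turn=[[0,0,4],[0,0,4.5],[0,0,4.5]])

```text
clock: 4.97
position: [0.4, 0.1999, 0.2573]
tool_rot: [3.136, -0.001, 1.566]
force: [1.0, -0.0, -1.0]
grip_width: 0.0504
```

arm_command(gripper=[5,5,5,5,5], slide=[[-29,13,-2],[-29,13,-2],[-29,13,-2],[-29,13,-2],[-29,13,-2]], turn=[[0,0,0],[0,0,0],[0,0,0],[0,0,0],[0,0,0]])

```text
clock: 5.6
position: [0.5262, -0.0856, 0.2736]
tool_rot: [3.142, -0.0, 1.569]
force: [0.3, 1.7, -0.4]
grip_width: 0.0502
```

```bash
python3 - <<'E'
from h import *
s=bot.observe(); print(s['position'],s['tool_rot'])
m=vision.camera_model('wrist'); a=vision.grab_frame('wrist');cv2.imwrite('pics/w2.png',a)
for n,p in dict(car=[.607,-.023,.025],tur=[.493,-.068,.02],ring=[.49,.038,.01]).items(): print(n,pix('wrist',p,m))
np.savez('w2.npz',mtx=m['mtx'],T=m['T'])
E
```

```text
[ 0.52619205 -0.08558404  0.27357006] [ 3.14156744e+00 -2.30230126e-04  1.56907566e+00]
car [394.49150239 142.99789995]
tur [287.11198358 183.6455154 ]
ring [284.18960743  86.33427433]
```

View pics/w2.png

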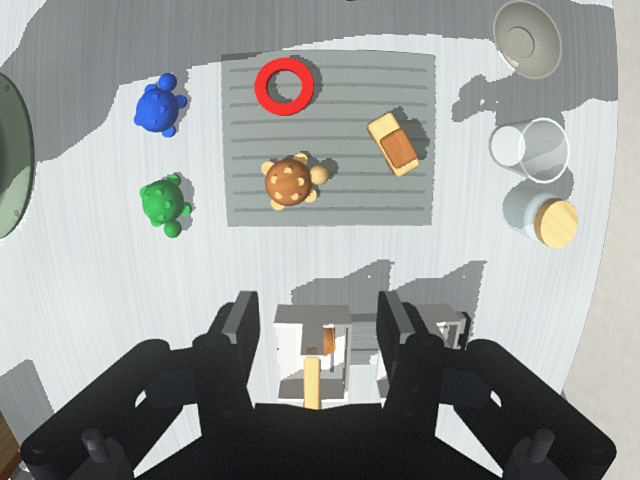

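Candidates for the turtle: blue (158,108), green (163,200), brown wooden (289,182). Only the wooden one on the mat fits, and this close view confirms it. Car is at (394,146), ring at (285,86).

```bash
cat > w2.py <<'E'
from h import *
w=np.load('w2.npz');m={'mtx':w['mtx'],'T':w['T']};d=np.radians
P=lambda u,v,z:pt('wrist',u,v,z,m).round(4)
E
python3 - <<'E'
from w2 import *
c=P(394,146,.035);t=P(289,182,.03);r=P(285,86,.012)
A=P(379,118,.03);B=P(409,173,.03);v=B-A;print('car',c,np.degrees(np.arctan2(v[1],v[0])),np.linalg.norm(v))
h=P(320,174,.025);print('tur',t,np.degrees(np.arctan2(*(h-t)[1::-1])),'ring',r)
print('track pts', [P(*q,.128) for q in((313,357),(312,408))])
ya=d(119)
b=to([c[0],c[1],.13],ya);b=to([c[0],c[1],.009],ya,base=b)
b=to([c[0],c[1],.22],ya,base=b);b=to([.49,.24,.22],ya,base=b)
E
```

```text
car [ 0.6045 -0.0259  0.035 ] -59.55642432007425 0.06611542936410536
tur [ 0.4959 -0.0649  0.03  ] 13.368587984859516 ring [0.4911 0.0381 0.012 ]
track pts [array([ 0.5215, -0.2123,  0.128 ]), array([ 0.52 , -0.277,  0.128])]
slide [ 6.9  7.6 14.3] turn [ -0.    0.1 -29.5]
slide [ 0.  -0.  12.1] turn [0. 0. 0.]
slide [ -0.    0.  -21.1] turn [0. 0. 0.]
slide [28.8  2.9  0. ] turn [0. 0. 0.]
```

arm_command(gripper=[5.5,5.5,5.5,5.5,5.5], slide=[[6.9,7.6,5],[6.9,7.6,12],[6.9,7.6,14.3],[6.9,7.6,14.3],[6.9,7.6,14.3]], turn=[[0,0,-29.5],[0,0,-29.5],[0,0,-29.5],[0,0,-29.5],[0,0,-29.5]])

```text
clock: 6.28
position: [0.6021, -0.0152, 0.1319]
tool_rot: [3.141, 0.0, 2.081]
force: [0.2, -0.2, 0.7]
grip_width: 0.0551
```

arm_command(gripper=[5.5,5.5,5.5], slide=[[0,0,6],[0,0,12],[0,0,12]], turn=[[0,0,0],[0,0,0],[0,0,0]])

```text
clock: 6.65
position: [0.6006, -0.0159, 0.0099]
tool_rot: [-3.139, -0.001, 2.081]
force: [-0.3, -0.7, 1.3]
grip_width: 0.0549
```

arm_command(gripper=[0,0,0,0,0], slide=[[0,0,0],[0,0,0],[0,0,0],[0,0,0],[0,0,0]], turn=[[0,0,0],[0,0,0],[0,0,0],[0,0,0],[0,0,0]], force=40)

```text
clock: 7.28
position: [0.6038, -0.0154, 0.0143]
tool_rot: [3.137, 0.003, 2.082]
force: [-1.9, 1.0, 11.7]
grip_width: 0.0308
```

```bash
python3 - <<'E'
from h import *
s=bot.observe();print(s['position'],s['tool_rot'],s['grip_width'])
y=s['tool_rot'][2];p=s['position']
b=to([p[0],p[1],.23],y);b=to([.492,.235,.23],y,base=b)
E
```

```text
[ 0.60377047 -0.01536749  0.01430867] [3.13740656e+00 2.79802436e-03 2.08246512e+00] 0.030831866028529428
slide [ -0.1   0.1 -21.6] turn [0.2 0.2 0. ]
slide [27.3  2.5  0. ] turn [0. 0. 0.]
```

arm_command(gripper=[0,0,0,0], slide=[[0,0,-6],[0,0,-12],[0,0,-18],[0,0,-21.5]], turn=[[0,0,0],[0,0,0],[0,0,0],[0,0,0]])

```text
clock: 7.78
position: [0.6026, -0.0151, 0.2318]
tool_rot: [3.136, 0.004, 2.083]
force: [0.4, -1.0, -0.7]
grip_width: 0.031
```

arm_command(gripper=[0,0,0,0,0], slide=[[27.3,2.5,0],[27.3,2.5,0],[27.3,2.5,0],[27.3,2.5,0],[27.3,2.5,0]], turn=[[0,0,0],[0,0,0],[0,0,0],[0,0,0],[0,0,0]])

```text
clock: 8.4
position: [0.488, 0.2386, 0.2287]
tool_rot: [3.137, 0.0, 2.087]
force: [0.4, -0.0, -0.5]
grip_width: 0.0305
```

```bash
python3 - <<'E'
from h import *
for i in range(3):
    s=bot.observe();print(s['clock'],s['position'],s['tool_rot'],s['grip_width'],s['qd'].round(3))
    if i<1: vision.grab_frame('top')
E
```

```text
8.4 [0.4879843  0.2385961  0.22870413] [3.13739382e+00 2.47276827e-04 2.08726665e+00] 0.030517301246161643 [-0.298  0.015  0.008 -0.014  0.029  0.012 -0.335]
8.45 [0.48725037 0.24025893 0.22874381] [ 3.13716043e+00 -5.96250807e-04  2.08867620e+00] 0.0309521742506579 [ 0.051  0.003  0.017 -0.004  0.001 -0.     0.074]
8.45 [0.48725037 0.24025893 0.22874381] [ 3.13716043e+00 -5.96250807e-04  2.08867620e+00] 0.0309521742506579 [ 0.051  0.003  0.017 -0.004  0.001 -0.     0.074]
```

```bash
python3 - <<'E'
from w2 import *
s=bot.observe();y=s['tool_rot'][2];print(s['qpos'].round(2))
b=to([.488,.242,.15],y);b=to([.488,.242,.25],y,base=b);b=to([.496,-.065,.22],d(193.4),base=b);b=to([.496,-.065,.006],d(193.4),base=b)
E
```

```text
[-0.04  0.47 -0.72  1.8   0.36  1.   -0.38]
slide [0.1 0.1 7.9] turn [ 0.3 -0.  -0. ]
slide [  0.   0. -10.] turn [0. 0. 0.]
slide [-27.1 -14.5   3. ] turn [  0.    0.  -73.7]
slide [ 0.  -0.  21.4] turn [0. 0. 0.]
```

arm_command(gripper=[0,0,6,6,6], slide=[[0,0,5],[0,0,7.9],[0,0,7.9],[0,0,5],[0,0,-2]], turn=[[0,0,0],[0,0,0],[0,0,0],[0,0,0],[0,0,0]])

```text
clock: 9.07
position: [0.4891, 0.2347, 0.2405]
tool_rot: [-3.141, -0.0, 2.084]
force: [1.0, -0.7, 0.6]
grip_width: 0.0599
```

arm_command(gripper=[8.5,8.5,8.5,8.5,8.5], slide=[[-27.1,-14.5,1],[-27.1,-14.5,1],[-27.1,-14.5,1],[-27.1,-14.5,1],[-27.1,-14.5,1]], turn=[[0,0,-73.5],[0,0,-73.5],[0,0,-73.5],[0,0,-73.5],[0,0,-73.5]])

```text
clock: 9.7
position: [0.4967, -0.0513, 0.2316]
tool_rot: [-3.141, 0.004, 2.941]
force: [0.3, -0.5, -0.1]
grip_width: 0.0849
```

```bash
python3 - <<'E'
from w2 import *
a=vision.grab_frame('top');cv2.imwrite('pics/t3.png',a)
s=bot.observe();print(s['position'],s['tool_rot'],s['grip_width'],s['qpos'].round(2))
b=to([.496,-.065,.12],d(193.4));b=to([.496,-.065,.004],d(193.4),base=b)
E
```

```text
[ 0.49616442 -0.05975132  0.23054387] [-3.13730064e+00  2.11424270e-03  2.94900852e+00] 0.085156423404852 [ 0.68  0.44 -0.9   1.89  0.42  1.    0.98]
slide [-0.1 -0.5 11.1] turn [ -0.3   0.1 -24.4]
slide [ 0.  -0.  11.6] turn [0. 0. 0.]
```

View pics/t3.png

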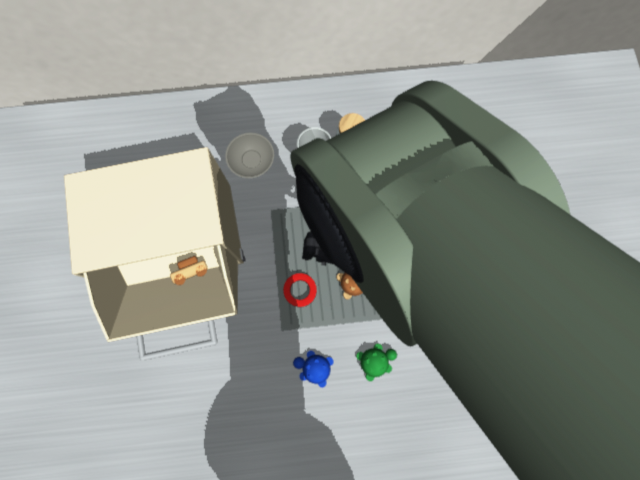

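arm_command(gripper=[8.5,8.5,8.5,8.5,8.5], slide=[[-0.1,-0.5,5],[-0.1,-0.5,9],[-0.1,-0.5,11],[-0.1,-0.5,17],[-0.1,-0.5,22]], turn=[[0,0,-24.5],[0,0,-24.5],[0,0,-24.5],[0,0,-24.5],[0,0,-24.5]])

```text
clock: 10.38
position: [0.4978, -0.0554, 0.0094]
tool_rot: [-3.139, 0.003, -2.922]
force: [0.9, 0.1, -0.5]
grip_width: 0.0851
```

arm_command(gripper=[8.5,0,0,0,0], slide=[[0,0,0],[0,0,0],[0,0,0],[0,0,0],[0,0,0]], turn=[[0,0,0],[0,0,0],[0,0,0],[0,0,0],[0,0,0]], force=35)

```text
clock: 11.0
position: [0.4984, -0.0559, 0.0122]
tool_rot: [-3.138, 0.004, -2.921]
force: [-1.4, -6.1, 19.7]
grip_width: 0.0494
```

arm_command(gripper=[0,0,0,0], slide=[[0,0,-2],[0,0,-9],[0,0,-15],[0,0,-21]], turn=[[0,0,0],[0,0,0],[0,0,0],[0,0,0]])

```text
clock: 11.5
position: [0.496, -0.0541, 0.2208]
tool_rot: [-3.14, 0.002, -2.919]
force: [0.1, -0.3, 0.1]
grip_width: 0.0487
```

```bash
python3 - <<'E'
from w2 import *
s=bot.observe();print(s['position'],s['tool_rot'],s['grip_width'],s['qpos'].round(2))
b=to([.488,.26,.23],d(150));b=to([.488,.26,.15],d(150),base=b)
E
```

```text
[ 0.49597553 -0.0541159   0.22084709] [-3.14023142e+00  2.02181870e-03 -2.91891158e+00] 0.048690249600318154 [ 0.74  0.49 -1.    1.9   0.49  1.01  1.31]
slide [-6.2 30.8 -0.9] turn [-0.   0.1 42.8]
slide [ 0. -0.  8.] turn [0. 0. 0.]
```

arm_command(gripper=[0,0,0,0,0], slide=[[-6.2,30.8,-1.5],[-6.2,30.8,-1.5],[-6.2,30.8,-1.5],[-6.2,30.8,-1.5],[-6.2,30.8,-1.5]], turn=[[0,0,43],[0,0,43],[0,0,43],[0,0,43],[0,0,43]])

```text
clock: 12.12
position: [0.4892, 0.241, 0.2334]
tool_rot: [3.139, 0.002, 2.609]
force: [0.7, -0.6, 0.2]
grip_width: 0.0489
```

arm_command(gripper=[0,0,0,8,8], slide=[[0,0,0],[0,0,4],[0,0,7.5],[0,0,7.5],[0,0,7.5]], turn=[[0,0,0],[0,0,0],[0,0,0],[0,0,0],[0,0,0]])

```text
clock: 12.75
position: [0.4901, 0.2393, 0.1576]
tool_rot: [3.139, 0.001, 2.613]
force: [0.4, -0.1, 1.0]
grip_width: 0.0801
```

arm_command(gripper=[8,5,3.6,3.6], slide=[[0,0,-5],[0,0,-9],[0,0,-9],[0,0,-9]], turn=[[0,0,0],[0,0,10],[0,0,20],[0,0,20]])

```text
clock: 13.25
position: [0.4897, 0.2393, 0.2474]
tool_rot: [3.139, 0.001, 2.265]
force: [-0.2, -0.0, -0.5]
grip_width: 0.036
```

```bash
python3 - <<'E'
from w2 import *
cv2.imwrite('pics/t4.png',vision.grab_frame('top'))
s=bot.observe();print(s['position'],s['tool_rot'],s['grip_width'],s['qpos'].round(2))
b=to([.5165,.038,.15],d(90));b=to([.5165,.038,.016],d(90),base=b)
# ring by colour
a=cv2.imread('pics/t4.png').astype(int);M=(a[...,2]>120)&(a[...,1]<60)&(a[...,0]<60)
v,u=np.nonzero(M);print(len(u),u.min(),u.max(),v.min(),v.max());print(pt('top',(u.min()+u.max())/2,(v.min()+v.max())/2,.011))
E
```

```text
[0.48951834 0.23914831 0.24660627] [3.14010020e+00 7.64422370e-04 2.26819072e+00] 0.03589307581023223 [-0.02  0.46 -0.74  1.77  0.36  1.05 -0.19]
slide [-17.1 -10.9   9.7] turn [ 0.1  0.  40. ]
slide [ 0.  -0.  13.4] turn [0. 0. 0.]
564 283 315 273 306
[0.49113585 0.03929285 0.011     ]
```

arm_command(gripper=[3.6,3.6,3.6,3.6,3.6], slide=[[-17.1,-10.9,3],[-17.1,-10.9,7],[-17.1,-10.9,9.7],[-17.1,-10.9,9.7],[-17.1,-10.9,9.7]], turn=[[0,0,40],[0,0,40],[0,0,40],[0,0,40],[0,0,40]])

```text
clock: 13.92
position: [0.514, 0.0353, 0.1467]
tool_rot: [-3.138, 0.001, 1.565]
force: [0.5, 0.8, 0.7]
grip_width: 0.0359
```

arm_command(gripper=[3.6,3.6,3.6], slide=[[0,0,0],[0,0,5],[0,0,5]], turn=[[0,0,0],[0,0,0],[0,0,0]])

```text
clock: 14.3
position: [0.5134, 0.0389, 0.0969]
tool_rot: [-3.138, -0.0, 1.57]
force: [0.3, 0.2, 0.5]
grip_width: 0.0358
```

```bash
python3 - <<'E'
from w2 import *
s=bot.observe();print(s['position'],s['tool_rot'],s['grip_width'])
b=to([.5165,.039,.016],d(90))
E
```

```text
[0.51341566 0.03894096 0.09689057] [-3.13761313e+00 -3.17455113e-04  1.57014478e+00] 0.03578942684675734
slide [0.  0.3 8.1] turn [-0.2 -0.  -0. ]
```

arm_command(gripper=[3.6,3.6,3.6], slide=[[0,0.3,5],[0,0.3,8.1],[0,0.3,8.1]], turn=[[0,0,0],[0,0,0],[0,0,0]])

```text
clock: 14.68
position: [0.5176, 0.0387, 0.0174]
tool_rot: [-3.14, -0.0, 1.568]
force: [-0.3, 0.6, 0.3]
grip_width: 0.0359
```

arm_command(gripper=[0,0,0,0], slide=[[0,0,0],[0,0,0],[0,0,0],[0,0,0]], turn=[[0,0,0],[0,0,0],[0,0,0],[0,0,0]], force=30)

```text
clock: 15.18
position: [0.5184, 0.0378, 0.018]
tool_rot: [3.14, 0.0, 1.566]
force: [-2.0, -1.1, 12.2]
grip_width: -0.0
```

arm_command(gripper=[0,0,0,0,0], slide=[[0,0,-3],[0,0,-9],[0,0,-15],[0,0,-20],[0,0,-20]], turn=[[0,0,0],[0,0,0],[0,0,0],[0,0,0],[0,0,0]])

```text
clock: 15.8
position: [0.5193, 0.038, 0.2209]
tool_rot: [3.136, -0.0, 1.566]
force: [-0.0, -0.1, -1.0]
grip_width: 0.0002
```

```bash
python3 - <<'E'
from w2 import *
s=bot.observe();print(s['position'],s['tool_rot'],s['grip_width'])
b=to([.511,.25,.22],d(94.5))
E
```

```text
[0.51932565 0.03800903 0.22089885] [ 3.13576845e+00 -1.16875395e-04  1.56563299e+00] 0.00022058787285595492
slide [21.2 -0.9  0.1] turn [ 0.3  0.  -4.8]
```

```bash
python3 - <<'E'
from w2 import *
a=vision.grab_frame('wrist');m=vision.camera_model('wrist');cv2.imwrite('pics/w5.png',a)
s=bot.observe();print(s['position'])
a=a.astype(int);M=((a[...,2]>120)&(a[...,1]<70)&(a[...,0]<70)).astype(np.uint8)
n,l,st,c=cv2.connectedComponentsWithStats(M)
for i in range(1,n):
    if st[i,4]>100:
        x,y,w,h,_=st[i];print(st[i],c[i],pt('wrist',x+w/2,y+h/2,.011,m))
E
```

```text
[0.51840693 0.03769254 0.21875615]
[ 255  175   64   66 2120] [286.98113208 208.03773585] [0.48916326 0.03781394 0.011     ]
```

View pics/w5.png

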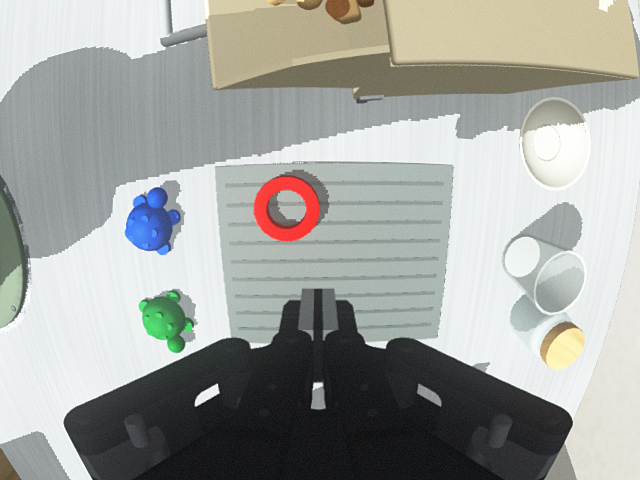

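Ring now at (0.489,0.038), turtle and car in the bin. My fingers shut above the ring, so I go lower.

arm_command(gripper=[3.6,3.6,3.6,3.6,3.6], slide=[[0,-0.4,2],[0,-0.4,8],[0,-0.4,14],[0,-0.4,20],[0,-0.4,21.2]], turn=[[0,0,0],[0,0,0],[0,0,0],[0,0,0],[0,0,0]])

```text
clock: 16.48
position: [0.5109, 0.0379, 0.0018]
tool_rot: [-3.135, 0.001, 1.567]
force: [-12.8, -3.2, 63.4]
grip_width: 0.0359
```

arm_command(gripper=[3.6,0,0,0,0], slide=[[0,0,0],[0,0,0],[0,0,0],[0,0,0],[0,0,0]], turn=[[0,0,0],[0,0,0],[0,0,0],[0,0,0],[0,0,0]], force=30)

```text
clock: 17.1
position: [0.5146, 0.038, 0.0063]
tool_rot: [3.14, -0.0, 1.566]
force: [-1.3, 0.8, 10.1]
grip_width: 0.014
```

arm_command(gripper=[0,0,0,0,0], slide=[[0,0,-3],[0,0,-9],[0,0,-15],[0,0,-21],[0,0,-21.5]], turn=[[0,0,0],[0,0,0],[0,0,0],[0,0,0],[0,0,0]])

```text
clock: 17.73
position: [0.5155, 0.038, 0.2248]
tool_rot: [3.135, -0.0, 1.566]
force: [0.5, -0.0, -1.0]
grip_width: 0.014
```

```bash
python3 - <<'E'
from w2 import *
s=bot.observe();print(s['position'],s['tool_rot'],s['grip_width'])
b=to([.511,.25,.22],d(94.5))
E
```

```text
[0.51545362 0.03802604 0.22479882] [ 3.13467749e+00 -4.15099631e-05  1.56562323e+00] 0.014010069898592362
slide [21.2 -0.6  0.5] turn [ 0.4  0.  -4.8]
```

arm_command(gripper=[0,0,0,0,0], slide=[[21.2,-1.3,0.5],[21.2,-1.3,0.5],[21.2,-1.3,0.5],[21.2,-1.3,0.5],[21.2,-1.3,0.5]], turn=[[0,0,-4.8],[0,0,-4.8],[0,0,-4.8],[0,0,-4.8],[0,0,-4.8]])

```text
clock: 18.35
position: [0.5009, 0.2518, 0.2149]
tool_rot: [-3.141, -0.001, 1.653]
force: [-0.6, -0.0, -0.5]
grip_width: 0.0141
```

arm_command(gripper=[0,0,3,3,3], slide=[[0,0,5],[0,0,7],[0,0,7],[0,0,7],[0,0,3]], turn=[[0,0,0],[0,0,0],[0,0,0],[0,0,0],[0,0,0]])

```text
clock: 18.98
position: [0.5013, 0.2487, 0.1847]
tool_rot: [-3.139, 0.001, 1.649]
force: [1.5, -0.6, 0.6]
grip_width: 0.0303
```

arm_command(gripper=[3,3,5,5], slide=[[0,0,-5],[-6,1,-8],[-6,1,-8],[-6,1,-8]], turn=[[0,0,0],[0,0,0],[0,0,0],[0,0,0]])

```text
clock: 19.48
position: [0.5169, 0.1902, 0.2659]
tool_rot: [3.14, -0.0, 1.648]
force: [0.4, 0.2, 0.1]
grip_width: 0.05
```

```bash
python3 - <<'E'
from w2 import *
s=bot.observe();print(s['position'],s['tool_rot'],s['grip_width'])
a=vision.grab_frame('top');cv2.imwrite('pics/t6.png',a)
# handle masks: wood colour in tray area
hsv=cv2.cvtColor(a,cv2.COLOR_BGR2HSV);M=cv2.inRange(hsv,(8,90,70),(25,255,255))
n,l,st,c=cv2.connectedComponentsWithStats(M)
for i in range(1,n):
    if st[i,4]>40: print(st[i],c[i].round(1), cv2.minAreaRect(np.argwhere(l==i)[:,::-1].astype(np.float32)))
b=to([.48,-.02,.25],d(88));b=to([.521,-.24,.25],d(88),base=b)
E
```

```text
[0.51690099 0.19018531 0.26593699] [ 3.14043315e+00 -4.87330528e-05  1.64816365e+00] 0.04995135407205481
[339 114  27  27 571] [351.9 126.7] ((352.0, 127.0), (26.0, 26.0), 90.0)
[ 427  171   65   30 1035] [457.  183.8] ((458.95587158203125, 186.0735321044922), (25.51898956298828, 66.23274993896484), 84.0938491821289)
[437 240  68  24 730] [468.9 248.9] ((470.14996337890625, 249.04998779296875), (19.374725341796875, 69.29646301269531), 81.8698959350586)
slide [-20.7  -5.3   1.5] turn [ 0.  -0.   6.5]
slide [-21.8   4.9   0. ] turn [0. 0. 0.]
```

arm_command(gripper=[5,5,5,5,5], slide=[[-25,-4.5,1.5],[-25,-4.5,1.5],[-25,-4.5,1.5],[-25,-4.5,1.5],[-25,-4.5,1.5]], turn=[[0,0,6.5],[0,0,6.5],[0,0,6.5],[0,0,6.5],[0,0,6.5]])

```text
clock: 20.15
position: [0.4906, -0.0653, 0.2494]
tool_rot: [-3.14, 0.001, 1.532]
force: [0.6, 0.8, 1.0]
grip_width: 0.0501
```

arm_command(gripper=[5,5,5,5,5], slide=[[-26,4.9,0],[-26,4.9,0],[-26,4.9,0],[-26,4.9,0],[-26,4.9,0]], turn=[[0,0,0],[0,0,0],[0,0,0],[0,0,0],[0,0,0]])

```text
clock: 20.78
position: [0.5317, -0.3258, 0.249]
tool_rot: [-3.14, -0.0, 1.534]
force: [-0.4, 0.7, -0.1]
grip_width: 0.05
```

arm_command(gripper=[5,5], slide=[[0,0,0],[0,0,0]], turn=[[0,0,0],[0,0,0]])

```text
clock: 21.02
position: [0.5322, -0.321, 0.2502]
tool_rot: [-3.142, -0.001, 1.539]
force: [-0.0, 0.5, 0.8]
grip_width: 0.05
```

```bash
python3 - <<'E'
from w2 import *
s=bot.observe();print(s['position'],s['tool_rot'],s['grip_width'])
m=vision.camera_model('wrist');a=vision.grab_frame('wrist');cv2.imwrite('pics/w7.png',a);np.savez('w7.npz',**m)
for p in ([.5215,-.2123,.128],[.52,-.32,.128],[.473,-.26,.022]):print(pix('wrist',p,m))
E
```

```text
[ 0.53216274 -0.32095639  0.25018884] [-3.14153069e+00 -8.91443829e-04  1.53924201e+00] 0.049978252007275153
[297.84654814  82.14195055]
[301.40550527 230.40716946]
[256.80884823 146.64052341]
```

View pics/w7.png

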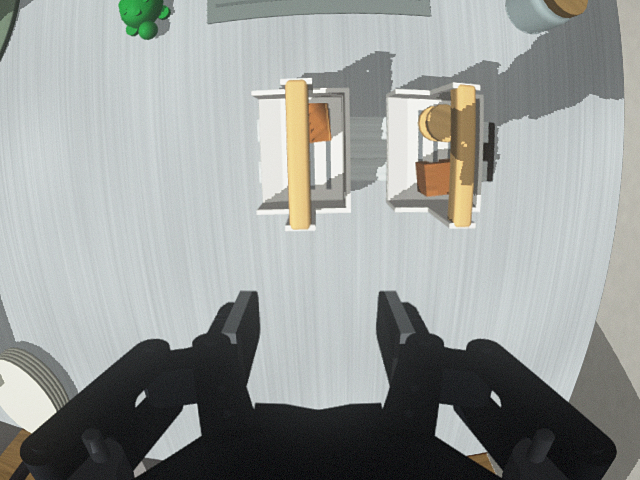

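```bash
python3 - <<'E'
from h import *
w=np.load('w7.npz');m={'mtx':w['mtx'],'T':w['T']};d=np.radians
P=lambda u,v,z:pt('wrist',u,v,z,m).round(4)
for q in((297,82),(300,228),(465,86),(462,225)):print(P(*q,.13))
# track edges between the trays
for q in((352,108),(352,188),(384,108),(384,188)):print('t',P(*q,.022))
b=to([.521,-.266,.2],d(88));b=to([.521,-.266,.102],d(88),base=b)
a=cv2.imread('pics/w7.png');c=a[60:250,240:500];cv2.imwrite('pics/c7.png',cv2.resize(c,None,fx=3,fy=3,interpolation=2))
E
```

```text
[ 0.521  -0.2125  0.13  ]
[ 0.5192 -0.3176  0.13  ]
[ 0.643  -0.2133  0.13  ]
[ 0.6429 -0.3185  0.13  ]
t [ 0.5686 -0.2248  0.022 ]
t [ 0.567  -0.3053  0.022 ]
t [ 0.6005 -0.2248  0.022 ]
t [ 0.5997 -0.3059  0.022 ]
slide [ 5.5 -1.3  5. ] turn [ 0.  -0.   0.2]
slide [ 0.  -0.   9.8] turn [0. 0. 0.]
```

View pics/c7.png

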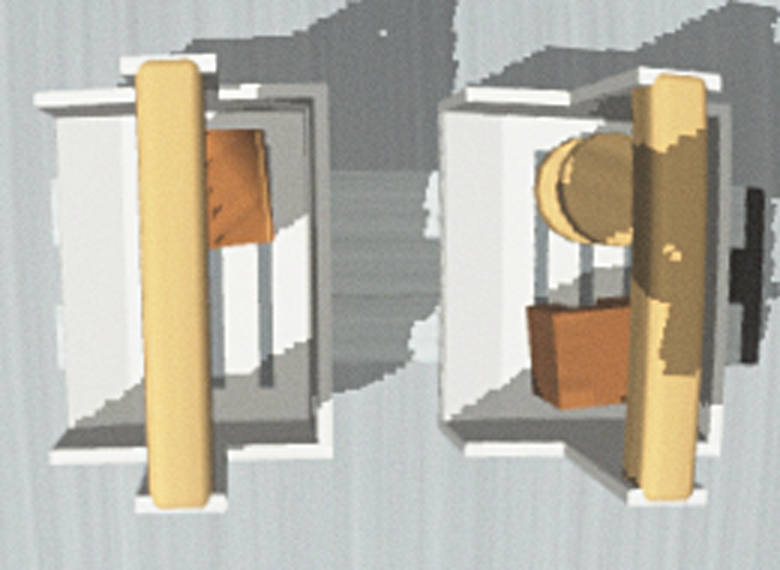

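arm_command(gripper=[5,5,5,5], slide=[[5.6,-1.2,4],[5.6,-1.2,8],[5.6,-1.2,10],[5.6,-1.2,10]], turn=[[0,0,-1.2],[0,0,-1.2],[0,0,-1.2],[0,0,-1.2]])

```text
clock: 21.58
position: [0.521, -0.2655, 0.1495]
tool_rot: [-3.14, -0.001, 1.559]
force: [0.4, -0.3, 0.6]
grip_width: 0.0497
```

```bash
python3 - <<'E'
from h import *
s=bot.observe();print(s['position'],s['tool_rot'])
to([.520,-.265,.102],np.radians(89.4))
E
```

```text
[ 0.52103182 -0.26550003  0.14945758] [-3.13973646e+00 -1.08045556e-03  1.55919195e+00]
slide [ 0.  -0.1  4.7] turn [-0.1 -0.1 -0.1]
```

arm_command(gripper=[5,5,5], slide=[[0,-0.1,2.5],[0,-0.1,4.7],[0,-0.1,4.7]], turn=[[0,0,0],[0,0,0],[0,0,0]])

```text
clock: 21.95
position: [0.5203, -0.2664, 0.1034]
tool_rot: [-3.141, -0.0, 1.558]
force: [-0.5, 0.5, 0.4]
grip_width: 0.0502
```

arm_command(gripper=[0,0,0,0], slide=[[0,0,0],[0,0,0],[0,0,0],[0,0,0]], turn=[[0,0,0],[0,0,0],[0,0,0],[0,0,0]], force=70)

```text
clock: 22.45
position: [0.5205, -0.2672, 0.1044]
tool_rot: [3.141, 0.001, 1.557]
force: [-4.0, 2.1, 11.1]
grip_width: 0.015
```

arm_command(gripper=[0,0,0,0,0], slide=[[0,-1,0],[0,-2,0],[0,-3,0],[0,-4,0],[0,-5,0]], turn=[[0,0,0],[0,0,0],[0,0,0],[0,0,0],[0,0,0]])

```text
clock: 23.08
position: [0.4711, -0.2666, 0.1041]
tool_rot: [3.139, 0.001, 1.557]
force: [6.2, 0.4, 6.2]
grip_width: 0.015
```

arm_command(gripper=[0,0,0,0,0], slide=[[0,-1,0],[0,-2,0],[0,-3,0],[0,-3.9,0],[0,-3.9,0]], turn=[[0,0,0],[0,0,0],[0,0,0],[0,0,0],[0,0,0]])

```text
clock: 23.7
position: [0.4299, -0.2659, 0.103]
tool_rot: [-3.139, -0.0, 1.557]
force: [0.4, 0.7, -2.1]
grip_width: 0.0149
```

Slid out 43 mm beyond the open end at track height. Next: lift, carry across, tip.

```bash
cat > pour.py <<'E'
from h import *
d=np.radians
def tool(phi,t): return R.from_euler('z',phi,degrees=True)*R.from_euler('y',-t,degrees=True)*R.from_euler('xyz',[180,0,90],degrees=True)
def tcp(h,phi,t):  # handle centre -> TCP pos, rot
    r=tool(phi,t); return np.array(h)+.019*r.apply([0,0,1]),r
def go(h,phi,t,base=None):
    p,r=tcp(h,phi,t); print(p.round(3),end=' '); return to(p,rpy=r,base=base)
E
python3 - <<'E'
from pour import *
s=bot.observe();print(s['position'],s['tool_rot'],s['grip_width'],s['qpos'].round(2))
b=go([.43,-.266,.26],-.5,0);b=go([.44,-.05,.32],30,0,b);b=go([.485,.235,.33],80,0,b)
b=go([.482,.22,.31],80,40,b);b=go([.482,.205,.285],80,74,b)
E
```

```text
[ 0.42987289 -0.26585941  0.10299555] [-3.13939328e+00 -1.95503432e-04  1.55673412e+00] 0.014941245324324802 [ 0.75  0.55 -0.42  2.    0.35  0.66  0.09]
[ 0.43  -0.266  0.241] slide [ -0.   -0.  -13.8] turn [-0.1 -0.  -0.3]
[ 0.44  -0.05   0.301] slide [21.6  0.8 -6. ] turn [ -0.    0.  -30.5]
[0.485 0.235 0.311] slide [22.4 18.1 -1. ] turn [ -0.   0. -50.]
[0.484 0.232 0.295] slide [ 0.  -0.3  1.6] turn [-40.   0.  -0.]
[0.485 0.223 0.28 ] slide [-0.3 -1.7  0.6] turn [-34.   0.   0.]
```

arm_command(gripper=[0,0,0,0,0], slide=[[0,0,-1.5],[0,0,-5],[0,0,-9],[0,0,-12.5],[0,0,-13.8]], turn=[[0,0,0],[0,0,0],[0,0,0],[0,0,0],[0,0,0]])

```text
clock: 24.32
position: [0.4319, -0.2659, 0.2434]
tool_rot: [3.14, 0.001, 1.557]
force: [-0.3, -0.4, -2.3]
grip_width: 0.0148
```

arm_command(gripper=[0,0,0,0,0], slide=[[2,0,-0.5],[6,0.2,-2],[11,0.4,-4],[16,0.6,-5],[21.6,0.8,-6]], turn=[[0,0,-3],[0,0,-9],[0,0,-16],[0,0,-23],[0,0,-30]])

```text
clock: 24.95
position: [0.4415, -0.0478, 0.3009]
tool_rot: [-3.14, -0.001, 2.086]
force: [1.6, 0.0, -2.8]
grip_width: 0.015
```

arm_command(gripper=[0,0,0,0,0], slide=[[4.5,3.6,-0.2],[9,7.3,-0.4],[13.5,10.9,-0.6],[18,14.5,-0.8],[21,17,-1]], turn=[[0,0,-10],[0,0,-20],[0,0,-30],[0,0,-40],[0,0,-48]])

```text
clock: 25.58
position: [0.4869, 0.2194, 0.3104]
tool_rot: [-3.142, -0.002, 2.928]
force: [-0.1, -1.0, -2.4]
grip_width: 0.0145
```

arm_command(gripper=[0,0,0], slide=[[0,0,0],[0,0,0],[0,0,0]], turn=[[0,0,-1],[0,0,-1],[0,0,-1]])

```text
clock: 25.95
position: [0.488, 0.2154, 0.3109]
tool_rot: [-3.141, -0.0, 2.935]
force: [0.5, -0.6, -1.8]
grip_width: 0.0147
```

```bash
python3 - <<'E'
from pour import *
s=bot.observe();print(s['position'],s['tool_rot'],s['grip_width'],s['qpos'].round(2))
b=go([.482,.22,.31],80,40);b=go([.482,.205,.285],80,74,b)
from mk import shot
shot('pics/d8.png')
E
```

```text
[0.48797515 0.21544122 0.31091907] [-3.14073250e+00 -2.98609513e-04  2.93465807e+00] 0.014696126248336586 [ 0.18  0.43 -0.97  1.71  0.38  1.21  0.48]
[0.484 0.232 0.295] slide [0.7 1.5 1.5] turn [-40.    0.6  -1.8]
[0.485 0.223 0.28 ] slide [-0.3 -1.7  0.6] turn [-34.   0.   0.]
```

View pics/d8.png

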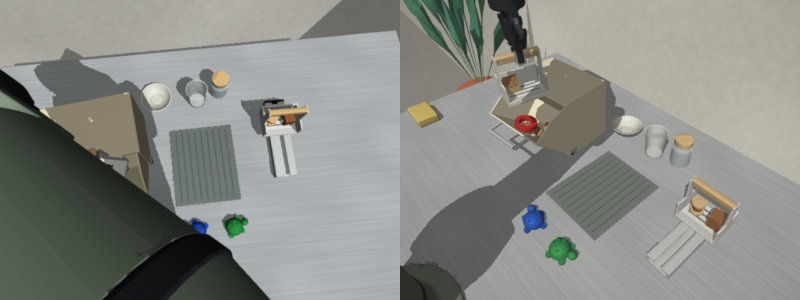

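arm_command(gripper=[0,0,0,0,0], slide=[[0.2,0.4,0.4],[0.4,0.8,0.8],[0.6,1.2,1.2],[0.7,1.5,1.5],[0.7,1.5,1.5]], turn=[[-10,0,-1.8],[-20,0.5,-1.8],[-30,0.6,-1.8],[-40,0.6,-1.8],[-40,0.6,-1.8]])

```text
clock: 26.68
position: [0.4846, 0.2289, 0.2944]
tool_rot: [2.442, -0.004, 2.963]
force: [0.2, -0.6, -2.1]
grip_width: 0.015
```

arm_command(gripper=[0,0,0,0,0], slide=[[-0.1,-0.6,0.2],[-0.2,-1.1,0.4],[-0.3,-1.7,0.6],[-0.3,-1.7,0.6],[-0.3,-1.7,0.6]], turn=[[-10,0,0],[-20,0,0],[-30,0,0],[-36,0,0],[-36,0,0]])

```text
clock: 27.3
position: [0.4857, 0.223, 0.2791]
tool_rot: [1.812, -0.006, 2.969]
force: [-1.3, -0.9, -1.2]
grip_width: 0.0149
```

arm_command(gripper=[0,0,0,0,0], slide=[[0,0,0],[0,0,0],[0,0,0],[0,0,0],[0,0,0]], turn=[[0,0,0],[0,0,0],[0,0,0],[0,0,0],[0,0,0]])

```text
clock: 27.92
position: [0.4857, 0.2229, 0.2807]
tool_rot: [1.816, 0.001, 2.969]
force: [-0.1, -0.5, -2.5]
grip_width: 0.015
```

```bash
python3 - <<'E'
from pour import *
s=bot.observe();print(s['position'],s['tool_rot'],s['grip_width'],s['qpos'].round(2))
r=R.from_euler('xyz',s['tool_rot']);print('tilt',np.degrees(np.arccos(-r.as_matrix()[2,2])))
b=go([.482,.22,.33],80,40);b=go([.485,.215,.34],80,0,b)
a=vision.grab_frame('side');cv2.imwrite('pics/s9.png',cv2.resize(a[0:260,100:400],None,fx=2,fy=2))
E
```

```text
[0.48574716 0.22292051 0.28070353] [1.81586913e+00 1.13148823e-03 2.96868864e+00] 0.014971169651370068 [ 1.03  1.22 -1.49  2.16 -0.27  0.3   1.66]
tilt 75.95837160465092
[0.484 0.232 0.315] slide [0.3 3.6 0. ] turn [36.  -0.   0.1]
[0.485 0.215 0.321] slide [-0.4 -0.9 -1.5] turn [40. -0.  0.]
```

View pics/s9.png

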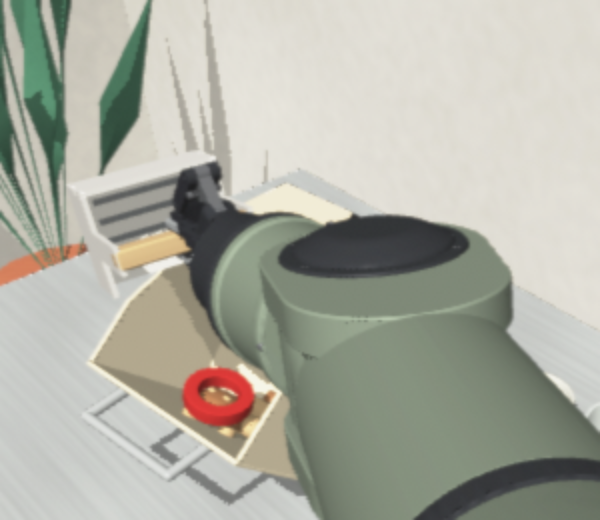

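arm_command(gripper=[0,0,0,0,0], slide=[[0.1,0.9,0],[0.2,1.8,0],[0.3,2.7,0],[0.3,3.6,0],[0.3,3.6,0]], turn=[[9,0,0],[18,0,0],[27,0,0],[36,0,0],[36,0,0]])

```text
clock: 28.6
position: [0.4841, 0.2326, 0.3171]
tool_rot: [2.448, 0.004, 2.969]
force: [0.2, -1.6, -3.6]
grip_width: 0.0146
```

arm_command(gripper=[0,0,0,0,0], slide=[[-0.1,-0.2,-0.4],[-0.2,-0.5,-0.8],[-0.3,-0.7,-1.2],[-0.4,-0.9,-1.5],[-0.4,-0.9,-1.5]], turn=[[10,0,0],[20,0,0],[30,0,0],[40,0,0],[40,0,0]])

```text
clock: 29.22
position: [0.4843, 0.2185, 0.3216]
tool_rot: [-3.141, 0.001, 2.975]
force: [-0.5, 0.1, -2.0]
grip_width: 0.0147
```

```bash
python3 - <<'E'
from pour import *
s=bot.observe();print(s['position'],s['tool_rot'],s['grip_width'],s['qpos'].round(2),s['force'])
a=vision.grab_frame('top');cv2.imwrite('pics/t10.png',a)
b=go([.53,.07,.33],40,0);b=go([.605,-.02,.25],0,0,b);b=go([.605,-.02,.135],0,0,b)
E
```

```text
[0.48427057 0.21853606 0.32157854] [-3.14083344e+00  8.41788897e-04  2.97478517e+00] 0.014692158421932463 [ 0.08  0.37 -0.81  1.7   0.29  1.2   0.59] [-0.54014659  0.12336712 -1.97103918]
[0.53  0.07  0.311] slide [ -7.  -13.8   1. ] turn [-0.  -0.  40.3]
[ 0.605 -0.02   0.231] slide [-11.7  -0.    8. ] turn [ 0. -0. 40.]
[ 0.605 -0.02   0.116] slide [ 0.  -0.  11.5] turn [0. 0. 0.]
```

arm_command(gripper=[0,0,0,0,0], slide=[[-2,-3.5,0.2],[-4,-7,0.5],[-6,-11,0.8],[-7,-13.8,1],[-7,-13.8,1]], turn=[[0,0,10],[0,0,20],[0,0,30],[0,0,40],[0,0,40]])

```text
clock: 29.9
position: [0.5305, 0.0632, 0.3105]
tool_rot: [3.141, -0.001, 2.263]
force: [-0.2, 0.4, -2.3]
grip_width: 0.0151
```

arm_command(gripper=[0,0,0,0,0], slide=[[-3,0,2],[-6,0,4],[-9,0,6],[-11.7,0,8],[-11.7,0,8]], turn=[[0,0,10],[0,0,20],[0,0,30],[0,0,40],[0,0,40]])

```text
clock: 30.52
position: [0.6055, -0.0245, 0.2292]
tool_rot: [-3.14, -0.002, 1.569]
force: [-0.3, 1.0, -1.7]
grip_width: 0.0145
```

arm_command(gripper=[0,0,0,0,0], slide=[[0,0,4],[0,0,8],[0,0,11],[0,0,11.5],[0,0,11.5]], turn=[[0,0,0],[0,0,0],[0,0,0],[0,0,0],[0,0,0]])

```text
clock: 31.15
position: [0.6063, -0.0223, 0.1174]
tool_rot: [3.14, -0.001, 1.573]
force: [0.2, 1.2, -2.8]
grip_width: 0.015
```

```bash
python3 - <<'E'
from pour import *
s=bot.observe();print(s['position'],s['tool_rot'],s['grip_width'],s['force'])
b=to([.605,-.02,.097],d(90))
E
```

```text
[ 0.60628713 -0.02225294  0.11735911] [ 3.13988630e+00 -9.29445418e-04  1.57325279e+00] 0.014970953781246224 [ 0.18279528  1.24215594 -2.76951934]
slide [ 0.2 -0.1  2. ] turn [ 0.1 -0.1  0.1]
```

arm_command(gripper=[0,0,0,0,0], slide=[[0,0,0.7],[0,0,1.3],[0,0,1.8],[0,0,2.1],[0,0,2.1]], turn=[[0,0,0],[0,0,0],[0,0,0],[0,0,0],[0,0,0]])

```text
clock: 31.78
position: [0.6071, -0.0224, 0.0983]
tool_rot: [3.138, 0.001, 1.572]
force: [-13.6, -1.5, 47.4]
grip_width: 0.0148
```

arm_command(gripper=[2,3,4,4], slide=[[0,0,0],[0,0,0],[0,0,0],[0,0,-1]], turn=[[0,0,0],[0,0,0],[0,0,0],[0,0,0]])

```text
clock: 32.28
position: [0.6056, -0.0224, 0.1051]
tool_rot: [-3.141, -0.0, 1.573]
force: [0.0, 0.3, -0.6]
grip_width: 0.0397
```

arm_command(gripper=[5,5,5,5], slide=[[0,0,-4],[0,0,-9],[0,0,-13],[0,0,-13]], turn=[[0,0,0],[0,0,0],[0,0,0],[0,0,0]])

```text
clock: 32.78
position: [0.6073, -0.0223, 0.239]
tool_rot: [3.136, 0.0, 1.572]
force: [0.2, -0.7, -0.4]
grip_width: 0.0497
```

```bash
python3 - <<'E'
from pour import *
s=bot.observe();print(s['position'],s['tool_rot'],s['grip_width'],s['force'])
b=to([.64,-.266,.23],d(89.4))
E
```

```text
[ 0.60728807 -0.02229575  0.23904433] [3.13551142e+00 1.47873405e-04 1.57226041e+00] 0.04966188011524809 [ 0.21771945 -0.73915635 -0.42786584]
slide [-24.4   3.2   0.9] turn [0.3 0.  0.7]
```

arm_command(gripper=[5,5,5,5,5], slide=[[-24.4,3.6,0],[-24.4,3.6,0],[-24.4,3.6,0],[-24.4,3.6,0],[-24.4,3.6,0]], turn=[[0,0,0.7],[0,0,0.7],[0,0,0.7],[0,0,0.7],[0,0,0.7]])

```text
clock: 33.4
position: [0.6411, -0.2719, 0.234]
tool_rot: [-3.14, 0.001, 1.554]
force: [0.1, 0.8, 0.1]
grip_width: 0.0499
```

arm_command(gripper=[5,5,5], slide=[[0,0,0],[0,0,4],[0,0,4]], turn=[[0,0,0],[0,0,0],[0,0,0]])

```text
clock: 33.78
position: [0.6412, -0.2645, 0.1932]
tool_rot: [-3.138, -0.002, 1.562]
force: [1.1, 0.4, 1.2]
grip_width: 0.0497
```

```bash
python3 - <<'E'
from pour import *
s=bot.observe();print(s['position'],s['tool_rot'],s['grip_width'],s['force'])
b=to([.643,-.266,.103],d(89.4))
from mk import shot; shot('pics/d11.png')
E
```

```text
[ 0.64121635 -0.26445038  0.19321745] [-3.13809961e+00 -1.88137350e-03  1.56221680e+00] 0.04973083034266435 [1.11390917 0.35375667 1.22680783]
slide [-0.2  0.2  9. ] turn [-0.2 -0.1  0.1]
```

View pics/d11.png

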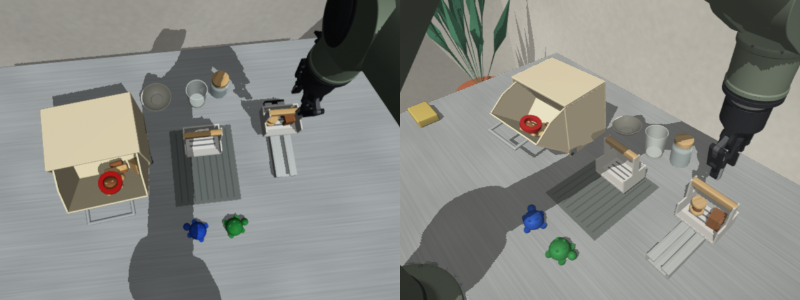

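Front tray stands on the mat, empty. Now the rear tray.

arm_command(gripper=[5,5,5,5], slide=[[-0.1,0.2,4],[-0.1,0.2,7.5],[-0.1,0.2,9],[-0.1,0.2,9]], turn=[[0,0,0],[0,0,0],[0,0,0],[0,0,0]])

```text
clock: 34.38
position: [0.6448, -0.2672, 0.1061]
tool_rot: [3.141, -0.0, 1.56]
force: [0.2, 0.9, 1.3]
grip_width: 0.05
```

arm_command(gripper=[0,0,0,0], slide=[[0,0,0],[0,0,0],[0,0,0],[0,0,0]], turn=[[0,0,0],[0,0,0],[0,0,0],[0,0,0]], force=70)

```text
clock: 34.88
position: [0.6446, -0.2677, 0.1069]
tool_rot: [3.14, 0.001, 1.56]
force: [-4.6, 0.6, 8.6]
grip_width: 0.0147
```

arm_command(gripper=[0,0,0,0,0], slide=[[0,-1,0],[0,-3,0],[0,-5,0],[0,-7,0],[0,-9,0]], turn=[[0,0,0],[0,0,0],[0,0,0],[0,0,0],[0,0,0]])

```text
clock: 35.5
position: [0.5561, -0.2666, 0.1075]
tool_rot: [3.135, 0.001, 1.56]
force: [0.6, 0.2, -2.7]
grip_width: 0.0142
```

```bash
python3 - <<'E'
from pour import *
s=bot.observe();print(s['position'],s['tool_rot'],s['grip_width'],s['force'])
b=to([.43,-.2655,.104],d(89.4))
E
```

```text
[ 0.55613247 -0.26664336  0.10749427] [3.13523271e+00 1.37428041e-03 1.56042565e+00] 0.01424201408226893 [ 0.62731667  0.22096286 -2.68535352]
slide [ -0.  -12.6   0.3] turn [0.4 0.1 0. ]
```

arm_command(gripper=[0,0,0,0,0], slide=[[0,-1.5,0],[0,-3.5,0],[0,-5.5,0],[0,-7,0],[0,-8,0]], turn=[[0,0,0],[0,0,0],[0,0,0],[0,0,0],[0,0,0]])

```text
clock: 36.12
position: [0.4755, -0.2661, 0.1068]
tool_rot: [3.137, 0.001, 1.56]
force: [4.3, 0.7, 2.3]
grip_width: 0.0147
```

arm_command(gripper=[0,0,0,0,0], slide=[[0,-1,0],[0,-2.2,0],[0,-3.5,0],[0,-4.6,0],[0,-4.6,0]], turn=[[0,0,0],[0,0,0],[0,0,0],[0,0,0],[0,0,0]])

```text
clock: 36.75
position: [0.4271, -0.2652, 0.1052]
tool_rot: [-3.14, -0.0, 1.559]
force: [0.1, -0.7, -3.2]
grip_width: 0.0143
```

arm_command(gripper=[0,0,0,0,0], slide=[[0,0,-1.5],[0,0,-5],[0,0,-9],[0,0,-12.5],[0,0,-13.8]], turn=[[0,0,0],[0,0,0],[0,0,0],[0,0,0],[0,0,0]])

```text
clock: 37.38
position: [0.429, -0.2652, 0.2456]
tool_rot: [3.139, 0.001, 1.56]
force: [0.4, 0.6, -3.6]
grip_width: 0.015
```

```bash
python3 - <<'E'
from pour import *
s=bot.observe();print(s['position'],s['tool_rot'],s['grip_width'],s['qpos'].round(2))
b=go([.44,-.05,.32],30,0);b=go([.48,.22,.33],80,0,b)
E
```

```text
[ 0.42895799 -0.26523836  0.24557199] [3.13869035e+00 1.32636784e-03 1.56026384e+00] 0.014982838766037117 [ 0.77  0.33 -0.42  1.88  0.16  0.95  0.27]
[ 0.44  -0.05   0.301] slide [21.5  0.9 -5.6] turn [  0.1   0.1 -30.6]
[0.48  0.22  0.311] slide [21.4 17.  -1. ] turn [ -0.   0. -50.]
```

arm_command(gripper=[0,0,0,0,0], slide=[[2,0,-0.5],[6,0.2,-2],[11,0.4,-4],[16,0.6,-5],[21.5,0.9,-5.6]], turn=[[0,0,-3],[0,0,-9],[0,0,-16],[0,0,-23],[0,0,-30.5]])

```text
clock: 38.0
position: [0.4389, -0.0481, 0.2991]
tool_rot: [-3.141, 0.0, 2.098]
force: [1.6, 1.2, -4.1]
grip_width: 0.0143
```

arm_command(gripper=[0,0,0,0,0], slide=[[4.5,3.6,-0.2],[9,7.2,-0.4],[13.5,10.8,-0.6],[18,14.3,-0.8],[21,16.8,-1]], turn=[[0,0,-10],[0,0,-20],[0,0,-30],[0,0,-40],[0,0,-49]])

```text
clock: 38.62
position: [0.4794, 0.2186, 0.3086]
tool_rot: [3.142, -0.001, 2.957]
force: [0.6, 0.5, -2.8]
grip_width: 0.015
```

arm_command(gripper=[0,0,0], slide=[[0,0,0],[0,0,0],[0,0,0]], turn=[[0,0,-1],[0,0,-1],[0,0,-1]])

```text
clock: 39.0
position: [0.4804, 0.2147, 0.309]
tool_rot: [-3.141, 0.0, 2.963]
force: [0.2, -0.0, -3.7]
grip_width: 0.0145
```

```bash
python3 - <<'E'
from pour import *
s=bot.observe();print(s['position'],s['tool_rot'],s['grip_width'],s['qpos'].round(2))
b=go([.476,.22,.31],80,40);b=go([.476,.205,.285],80,75,b)
E
```

```text
[0.48040604 0.21466592 0.30900517] [-3.14081001e+00  4.58720334e-04  2.96348526e+00] 0.014454865595887342 [ 0.14  0.4  -0.9   1.73  0.33  1.18  0.54]
[0.478 0.232 0.295] slide [0.5 1.7 1.4] turn [-40.    0.1  -0.2]
[0.479 0.223 0.28 ] slide [-0.3 -1.6  0.6] turn [-35.   0.  -0.]
```

arm_command(gripper=[0,0,0,0,0], slide=[[0.1,0.4,0.4],[0.3,0.9,0.8],[0.4,1.3,1.1],[0.5,1.7,1.4],[0.5,1.7,1.4]], turn=[[-10,0,0],[-20,0,0],[-30,0,0],[-40,0,0],[-40,0,0]])

```text
clock: 39.62
position: [0.479, 0.229, 0.2934]
tool_rot: [2.442, -0.004, 2.958]
force: [-0.3, -0.7, -3.1]
grip_width: 0.0149
```

arm_command(gripper=[0,0,0,0,0], slide=[[-0.1,-0.6,0.2],[-0.2,-1.1,0.4],[-0.3,-1.7,0.6],[-0.3,-1.7,0.6],[-0.3,-1.7,0.6]], turn=[[-10,0,0],[-20,0,0],[-30,0,0],[-36,0,0],[-36,0,0]])

```text
clock: 40.25
position: [0.4801, 0.2234, 0.278]
tool_rot: [1.811, -0.005, 2.965]
force: [0.3, 0.9, -1.8]
grip_width: 0.0146
```

arm_command(gripper=[0,0,0,0,0], slide=[[0,0,0],[0,0,0],[0,0,0],[0,0,0],[0,0,0]], turn=[[0,0,0],[0,0,0],[0,0,0],[0,0,0],[0,0,0]])

```text
clock: 40.88
position: [0.48, 0.2236, 0.2798]
tool_rot: [1.816, 0.001, 2.965]
force: [-0.9, 0.8, -2.6]
grip_width: 0.0147
```

arm_command(gripper=[0,0,0,0,0], slide=[[0.1,0.9,0],[0.2,1.8,0],[0.3,2.7,0],[0.3,3.6,0],[0.3,3.6,0]], turn=[[9,0,0],[18,0,0],[27,0,0],[36,0,0],[36,0,0]])

```text
clock: 41.5
position: [0.4784, 0.2331, 0.3161]
tool_rot: [2.448, 0.004, 2.965]
force: [-0.3, -0.9, -4.2]
grip_width: 0.0146
```

arm_command(gripper=[0,0,0,0,0], slide=[[-0.1,-0.2,-0.4],[-0.2,-0.5,-0.8],[-0.3,-0.7,-1.2],[-0.4,-0.9,-1.5],[-0.4,-0.9,-1.5]], turn=[[10,0,0],[20,0,0],[30,0,0],[40,0,0],[40,0,0]])

```text
clock: 42.12
position: [0.4786, 0.2189, 0.3209]
tool_rot: [-3.141, 0.001, 2.971]
force: [-0.3, 0.3, -2.2]
grip_width: 0.0146
```

```bash
python3 - <<'E'
from pour import *
s=bot.observe();print(s['position'],s['tool_rot'],s['grip_width'],s['qpos'].round(2),s['force'])
b=go([.48,.10,.33],40,0);b=go([.475,-.02,.25],0,0,b);b=go([.475,-.02,.135],0,0,b)
E
```

```text
[0.47862262 0.21894777 0.32086943] [-3.14054083e+00  1.30319912e-03  2.97081048e+00] 0.01455917252048604 [ 0.07  0.36 -0.8   1.71  0.28  1.19  0.59] [-0.25110334  0.28354714 -2.15829871]
[0.48  0.1   0.311] slide [ -2.2 -11.7   1. ] turn [-0.   0.1 40.2]
[ 0.475 -0.02   0.231] slide [-8.9 -8.1  8. ] turn [ 0. -0. 40.]
[ 0.475 -0.02   0.116] slide [ 0.  -0.  11.5] turn [0. 0. 0.]
```

arm_command(gripper=[0,0,0,0,0], slide=[[-0.5,-3,0.2],[-1,-6,0.5],[-1.6,-9,0.8],[-2.2,-11.7,1],[-2.2,-11.7,1]], turn=[[0,0,10],[0,0,20],[0,0,30],[0,0,40],[0,0,40]])

```text
clock: 42.75
position: [0.4805, 0.0941, 0.3098]
tool_rot: [3.141, -0.001, 2.261]
force: [0.7, -0.2, -2.5]
grip_width: 0.0143
```

arm_command(gripper=[0,0,0,0,0], slide=[[-2.2,-2,2],[-4.4,-4,4],[-6.6,-6,6],[-8.9,-8.1,8],[-8.9,-8.1,8]], turn=[[0,0,10],[0,0,20],[0,0,30],[0,0,40],[0,0,40]])

```text
clock: 43.38
position: [0.4746, -0.0253, 0.229]
tool_rot: [-3.14, -0.001, 1.565]
force: [0.3, 1.1, -1.6]
grip_width: 0.0152
```

arm_command(gripper=[0,0,0,0,0], slide=[[0,0,4],[0,0,8],[0,0,11],[0,0,11.5],[0,0,11.5]], turn=[[0,0,0],[0,0,0],[0,0,0],[0,0,0],[0,0,0]])

```text
clock: 44.0
position: [0.4762, -0.0231, 0.1161]
tool_rot: [3.14, -0.001, 1.57]
force: [0.9, -0.3, -1.6]
grip_width: 0.0147
```

```bash
python3 - <<'E'
from pour import *
s=bot.observe();print(s['position'],s['tool_rot'],s['grip_width'],s['force'])
b=to([.475,-.02,.101],d(90))
E
```

```text
[ 0.47617495 -0.02307947  0.11613448] [ 3.14015802e+00 -6.96299832e-04  1.57013987e+00] 0.014714893835185454 [ 0.89963875 -0.30315062 -1.61971935]
slide [ 0.3 -0.1  1.5] turn [ 0.1 -0.  -0. ]
```

arm_command(gripper=[0,0,0,0,0], slide=[[0,0,0.5],[0,0,1],[0,0,1.4],[0,0,1.6],[0,0,1.6]], turn=[[0,0,0],[0,0,0],[0,0,0],[0,0,0],[0,0,0]])

```text
clock: 44.62
position: [0.4763, -0.0236, 0.1008]
tool_rot: [3.139, 0.001, 1.569]
force: [-9.5, -0.8, 36.8]
grip_width: 0.0145
```

arm_command(gripper=[2,3,4,4], slide=[[0,0,0],[0,0,0],[0,0,0],[0,0,-1]], turn=[[0,0,0],[0,0,0],[0,0,0],[0,0,0]])

```text
clock: 45.12
position: [0.4754, -0.0235, 0.1093]
tool_rot: [-3.141, -0.0, 1.569]
force: [0.2, 0.3, 0.4]
grip_width: 0.0403
```

arm_command(gripper=[5,5,5,5], slide=[[0,0,-4],[0,0,-9],[0,0,-13],[0,0,-13]], turn=[[0,0,0],[0,0,0],[0,0,0],[0,0,0]])

```text
clock: 45.62
position: [0.4769, -0.0235, 0.2426]
tool_rot: [3.136, 0.001, 1.569]
force: [-0.2, 0.8, -0.9]
grip_width: 0.0502
```

arm_command(gripper=[0,0,0,0,0], slide=[[-28,4,-1],[-28,4,-1],[-28,4,-1],[-28,4,-1],[-28,4,-1]], turn=[[0,0,0],[0,0,0],[0,0,0],[0,0,0],[0,0,0]])

```text
clock: 46.25
position: [0.5143, -0.3069, 0.2488]
tool_rot: [-3.141, 0.0, 1.566]
force: [0.8, 0.5, 0.6]
grip_width: -0.0
```

```bash
python3 - <<'E'
from pour import *
a=vision.grab_frame('top');b=vision.grab_frame('side')
A=cv2.resize(a[140:370,60:400],None,fx=1.45,fy=1.45,interpolation=2)
B=cv2.resize(b[60:400,170:520],None,fx=.85,fy=.98)[:A.shape[0]]
print(A.shape,B.shape);cv2.imwrite('pics/d12.png',np.hstack([A[:333],B[:333]]))
print(bot.observe()['position'])
E
```

```text
(334, 493, 3) (333, 298, 3)
[ 0.51417264 -0.30728414  0.24846165]
```

View pics/d12.png

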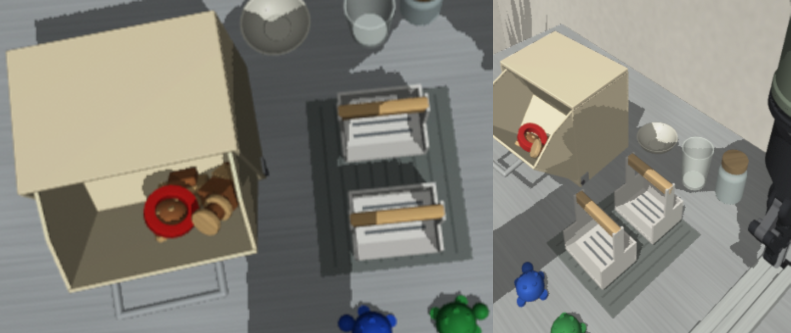

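All six toys are in the bin, both trays stand upright on the mat. Next I push the bin shut by its bar from the front.

```bash
python3 - <<'E'
from pour import *
y=d(94.5);e=np.array([.997,.08]);H=np.array([.542,.257])
b=to([.42,-.02,.27],y);b=to([.365,.245,.25],y,base=b);b=to([.365,.243,.078],y,base=b)
for t in(58,52,46,40,34,28,22,17,12.2,10.2):
    q=H+e*(-.1657*np.sin(d(t))-.0195)+np.array([.0,.0]); to([*q,.012+.1657*np.cos(d(t))-.021],y,base=b)
E
```

```text
slide [28.7 -9.6 -2.2] turn [-0.   0.  -4.9]
slide [26.8 -3.4  2. ] turn [0. 0. 0.]
slide [-0.2 -0.  17.2] turn [0. 0. 0.]
slide [-0.   1.7 -0.1] turn [0. 0. 0.]
slide [-0.   2.7 -1.5] turn [0. 0. 0.]
slide [-0.   3.9 -2.8] turn [0. 0. 0.]
slide [-0.   5.2 -4. ] turn [0. 0. 0.]
slide [-0.   6.5 -5. ] turn [0. 0. 0.]
slide [-0.   8.  -5.9] turn [0. 0. 0.]
slide [-0.   9.6 -6.7] turn [0. 0. 0.]
slide [-0.  11.  -7.1] turn [0. 0. 0.]
slide [-0.  12.3 -7.5] turn [0. 0. 0.]
slide [-0.  12.9 -7.6] turn [0. 0. 0.]
```

arm_command(gripper=[0,0,0,0,0], slide=[[28.7,-9.6,-2.2],[28.7,-9.6,-2.2],[28.7,-9.6,-2.2],[28.7,-9.6,-2.2],[28.7,-9.6,-2.2]], turn=[[0,0,-4.9],[0,0,-4.9],[0,0,-4.9],[0,0,-4.9],[0,0,-4.9]])

```text
clock: 46.98
position: [0.4181, -0.014, 0.2714]
tool_rot: [3.141, 0.0, 1.656]
force: [0.4, 0.7, 0.2]
grip_width: -0.0
```

arm_command(gripper=[0,0,0,0,0], slide=[[26.6,-3.4,2],[26.6,-3.4,2],[26.6,-3.4,2],[26.6,-3.4,2],[26.6,-3.4,2]], turn=[[0,0,0],[0,0,0],[0,0,0],[0,0,0],[0,0,0]])

```text
clock: 47.6
position: [0.3613, 0.2492, 0.251]
tool_rot: [-3.141, -0.001, 1.66]
force: [0.6, -1.7, -0.0]
grip_width: 0.0003
```

arm_command(gripper=[0,0,0,0], slide=[[0,0,0],[0,0,5],[0,0,10],[0,0,10]], turn=[[0,0,0],[0,0,0],[0,0,0],[0,0,0]])

```text
clock: 48.1
position: [0.3623, 0.2439, 0.1495]
tool_rot: [-3.137, 0.003, 1.654]
force: [-0.1, -0.1, 0.5]
grip_width: -0.0001
```

```bash
python3 - <<'E'
from pour import *
s=bot.observe();print(s['position'],s['tool_rot'],s['force'])
to([.365,.243,.078],d(94.5))
a=vision.grab_frame('top');cv2.imwrite('pics/t13.png',a[140:370,60:400])
E
```

```text
[0.36225358 0.24390801 0.1494593 ] [-3.13734944e+00  2.82476482e-03  1.65428843e+00] [-0.07747087 -0.05794429  0.52486774]
slide [-0.1  0.3  7.1] turn [-0.2  0.2  0.3]
```

arm_command(gripper=[0,0,0,0], slide=[[-0.1,0.1,3],[-0.1,0.1,6],[-0.1,0.1,7.1],[-0.1,0.1,7.1]], turn=[[0,0,0],[0,0,0],[0,0,0],[0,0,0]])

```text
clock: 48.65
position: [0.3654, 0.2451, 0.0814]
tool_rot: [3.14, -0.0, 1.654]
force: [0.3, 0.1, 0.2]
grip_width: -0.0
```

arm_command(gripper=[0,0,0,0,0], slide=[[0,1.7,-0.1],[0,2.7,-1.5],[0,3.9,-2.8],[0,5.2,-4],[0,6.5,-5]], turn=[[0,0,0],[0,0,0],[0,0,0],[0,0,0],[0,0,0]])

```text
clock: 49.28
position: [0.4295, 0.2508, 0.1323]
tool_rot: [-3.141, -0.0, 1.655]
force: [-9.8, 1.1, 6.1]
grip_width: 0.0004
```

arm_command(gripper=[0,0,0,0,0], slide=[[0,1.5,-0.9],[0,3.1,-1.7],[0,4.5,-2.1],[0,5.3,-2.4],[0,5.8,-2.5]], turn=[[0,0,0],[0,0,0],[0,0,0],[0,0,0],[0,0,0]])

```text
clock: 49.9
position: [0.4878, 0.2551, 0.1556]
tool_rot: [3.141, 0.0, 1.654]
force: [-0.2, 1.2, -0.6]
grip_width: -0.0
```

```bash
python3 - <<'E'
from pour import *
s=bot.observe();print(s['position'],s['tool_rot'],s['force'])
H=np.array([.542,.257]);e=np.array([.997,.08]);print('rel bar contact x',(s['position'][:2]-H)@e+.0195)
E
```

```text
[0.48775215 0.25506087 0.15558649] [3.14086303e+00 8.68727645e-05 1.65418666e+00] [-0.24001834  1.21935381 -0.55802535]
rel bar contact x -0.03474023204719762
```

arm_command(gripper=[0,0,0,0], slide=[[0,0.2,0],[0,0.4,0],[0,0.5,0],[0,0.5,0]], turn=[[0,0,0],[0,0,0],[0,0,0],[0,0,0]])

```text
clock: 50.4
position: [0.4901, 0.2553, 0.1551]
tool_rot: [-3.139, 0.002, 1.655]
force: [-17.2, -4.1, 12.1]
grip_width: 0.0
```

arm_command(gripper=[0,0,0], slide=[[0,0.3,0],[0,0.5,0],[0,0.5,0]], turn=[[0,0,0],[0,0,0],[0,0,0]])

```text
clock: 50.78
position: [0.4908, 0.2553, 0.1549]
tool_rot: [-3.131, 0.005, 1.657]
force: [-49.8, -10.9, 35.6]
grip_width: -0.0002
```

Firm stop reached (50 N, well past the 8 N it takes to move). Back off and check.

arm_command(gripper=[0,0,0,0,0], slide=[[0,-2,0],[0,-6,0],[0,-6,-5],[0,-6,-11],[0,-6,-12]], turn=[[0,0,0],[0,0,0],[0,0,0],[0,0,0],[0,0,0]])

```text
clock: 51.4
position: [0.4384, 0.2518, 0.2788]
tool_rot: [3.136, -0.002, 1.654]
force: [0.2, -0.1, -1.4]
grip_width: -0.0001
```

arm_command(gripper=[0,0,0,0,0], slide=[[-30,1,0],[-30,1,0],[-30,1,0],[-30,1,0],[-30,1,0]], turn=[[0,0,0],[0,0,0],[0,0,0],[0,0,0],[0,0,0]])

```text
clock: 52.02
position: [0.4721, -0.0499, 0.275]
tool_rot: [3.141, 0.001, 1.653]
force: [0.2, 0.8, 0.2]
grip_width: -0.0003
```

arm_command(gripper=[0,0,0,0,0], slide=[[-27,3,0],[-27,3,0],[-27,3,0],[-27,3,0],[-27,3,0]], turn=[[0,0,0],[0,0,0],[0,0,0],[0,0,0],[0,0,0]])

```text
clock: 52.65
position: [0.5241, -0.3176, 0.274]
tool_rot: [-3.141, 0.0, 1.65]
force: [-0.0, 0.3, -0.6]
grip_width: 0.0
```

```bash
python3 - <<'E'
from mk import *
shot('pics/d14.png'); print(bot.observe()['position'])
a=vision.grab_frame('top')
for q in((115,288),(197,274)): print(pt('top',*q,.176))
cv2.imwrite('pics/d14.png',np.hstack([cv2.resize(a[130:340,50:400],(460,276)),cv2.resize(vision.grab_frame('side')[60:400,170:520],(276,276))]))
E
```

```text
[ 0.5242295  -0.31627063  0.27398881]
[0.50519423 0.3167163  0.176     ]
[0.51371025 0.18961983 0.176     ]
```

View pics/d14.png

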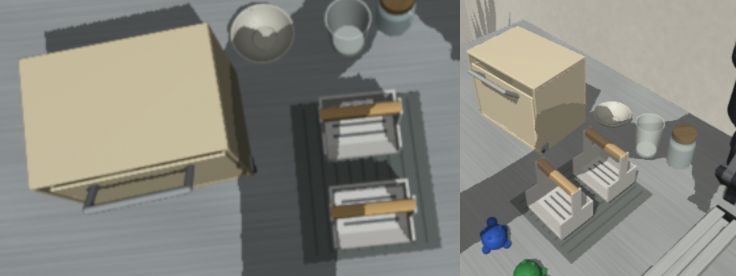

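```bash
python3 - <<'E'
from h import *
a=cv2.imread('pics/top0.png');b=vision.grab_frame('top')
for y,x in((282,150),(270,190)):
    r=cv2.matchTemplate(b[y-30:y+30,x-45:x+35],a[y-15:y+15,x-30:x+20],cv2.TM_CCOEFF_NORMED);print(cv2.minMaxLoc(r)[1:4:2],'expect (15,15)')
E
```

```text
(0.9891901612281799, (15, 14)) expect (15,15)
(0.9760134816169739, (15, 14)) expect (15,15)
```

```bash
python3 -c "
from workcell import job_done
print(job_done())"
```

```text
the job is handed in; nothing more can be done
None
```

I handed the job in at about 53 s on the robot clock. `job_done` gives no verdict, so the result rests on my own checks.

**What was done**
- I pulled the bin open and put the car, the wooden turtle and the ring in it. The first pinch on the ring closed just above it and missed; the second, lower, held.
- I slid the front tray out of the track, tipped it to 76° over the bin and stood it on the mat. Then I did the same with the rear tray.
- I pushed the bin shut by its bar until it met a firm stop, then moved the arm clear.

**What the last checks showed**
- **Before shutting:** the picture showed the toys in the bin and both trays empty and upright on the mat. The toys were heaped at the right-hand end, and those underneath could only be partly seen.
- **After shutting:** the bar is within 1 pixel of its position in the opening picture (about 0.01 rad). The trays are still standing, and the cup, the dish, the jar and both look-alike turtles look unmoved.
- **Not checked:** I could not see inside the bin once it was shut, so how the toys settled is unknown.
- **Forces:** the fingertips pressed up to about 63 N briefly, on the second ring pinch. The set-down readings were 47 N and 37 N. The push at the bin stop reached about 62 N in all. I saw no contact by the arm or the gripper's body.

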